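# Open the desiccator box and bring its slide mailers out to the microscope tray

## Robot

A 7-joint arm with a two-finger parallel gripper is mounted at the origin on the work surface. World frame = base frame: x ahead of the robot, y to its left, z up, the work surface at z = 0. Lengths are in m, angles in rad, forces in N, time in s.
With the tool pointing down it reaches from about 0.4 to 0.85 m from the base axis. Payload 4.5 kg.
Tool frame: the origin (TCP) lies on the centre line of the jaws, within the pads' length; the fingertips stand ctrl.tips_ahead ahead of it and the grasp point (between the pads) lies 6 mm ahead of it (ctrl.tips_ahead is the distance from the TCP to the fingertips, in m); z points along the fingers, y is the line along which they close (so a half turn about z gives the same grasp; the last joint's range is limited). The gripper opens to 85 mm and grips with 20 to 120 N. Pads are 22 mm wide; open, the fingers measure 114 mm over their backs; the gripper's body (76 mm by 85 mm) begins 54 mm behind the grasp point. The pads swing forward as they close: fully open they stand 13 mm farther back than shut.
Start: joints at [-1.121, 0.689, -0.195, 1.565, 0.157, 0.902, -0.215], TCP at [0.252, 0.572, 0.256] pointing down, gripper open.
Joint ranges: [-3.01, 3.01], [-0.46, 2.08], [-1.47, 1.51], [0.13, 2.56], [-1, 4.14], [0.04, 2.09], [-2.66, 2.66]. Speed limits (rad/s): [2.57, 2.57, 3.14, 3.14, 3.14, 3.14, 3.14].

## Interface

Orientations are given as a rotation vector (axis times angle).
In Python, from workcell import ctrl, optics, job gives the robot as it stands. The module is installed in compiled form; this text tells all that it offers.
- The arm moves only by the tool send_rows, never from a script. Its arguments are lists of equal length, an entry for each row: "translation": the shift along the tool's x, y, z in units of 30 mm (1.0 is 30 mm), a list of three; "rot": the turn, a rotation vector about the tool's x, y, z in rad, a list of three; "fingers": the opening in per cent of the stroke, from 0 (shut) to 100 (fully open). A call has 1 to 12 rows; each row is the pose to reach, as a shift and turn from the pose commanded when the call began, along the tool's axes at that moment; what a row does not reach only later rows make up. A row lasts 1/8 s, in which the tool goes at most 62.5 mm and 10.7 degrees, less where a joint would pass 70% of its speed; a pose out of reach is approached as far as the arm can. A call with a gripper value outside its range is refused whole. The fingers move at their own pace and stop on an object; "grip_force" is the grip in N (left out, the last holds). Time passes only in rows, so rows that repeat a pose let the fingers close. It gives the time, the measured TCP pose, the force, the opening and the grip force at its end, in the units of the state.
- ctrl.observe(): the state, without advancing time (a new reading comes with each control period).
- optics.snapshot(name): name is "scene" or "side" or "wrist"; returns a dict with "color" (400x640x3 uint8, blue, green, red), "K" (3x3 intrinsics, pixels), "world_from_camera" (4x4, takes a point from camera to world coordinates). Camera axes: x right, y up, looking along -z (the intrinsics and any distortion apply to the point x, -y, -z); pixel columns grow to the right and rows downward; lengths in m; the calibration is good to about 2 mm. A picture is of the moment at which its call begins. There is no depth.
- job.sign_off(): hands the job in; it is judged then, once.
Trained networks look in a picture, given as the dict that the camera call returned (one of the last four; its "shot" number tells which), for a name from the list of things; names that differ only in an ending like _2 or _b are one class to them, and where a whole thing is asked for, a point or a joint stands for the part that bears it (a point fixed in the world has none). Each returns a list of dicts, best first, with "p" (0 to 1); they miss things now and then, are a little off and sometimes report something else, mostly with a low value. They report only what shows in the picture. A call takes as long as a camera call. They do not tell look-alikes from the thing itself.
- optics.look_for(picture, target): "position" ([x, y, z] in m, in world coordinates, good to about 4 mm: the middle of the surface that is visible of it).
- optics.regions_of(picture, target): "mask" (400x640 bool, what is visible of it).
The state is a dict: "time": time; "qpos": joint angles; "dq": joint speeds; "joint_torque": joint torques, N m; "tool_pos": TCP position; "tcp_rot": TCP orientation; "wrist_force": force on the tool from outside, world axes, zero at the start; "moment": the same for the moment, N m; "finger_gap": finger opening in m; "gripper_force": force on a finger pad.
Only numpy, scipy, OpenCV 4.12 (cv2) and the standard library are available. Lean on these libraries where they do the work, as an engineer would, in place of code of your own. Each camera call takes 0.05 s, during which the arm holds its last target. There are 200 camera calls.

## Task

The grey desiccator box was closed under a slight vacuum: vent it first by pushing its vent plunger fully down and holding it there for two seconds, then pry the snap-fit lid up at its notch with the lid lever until it pops, and lift the lid off. Put every slide mailer that is in the box into the aluminium tray, lying flat, label side up, none on top of another; they hold glass, so set them down and do not drop them. Finish with the lid (right way up) and the lever both lying flat on the grey bench mat, and do not knock the flask, the vial or the dishes.

Things in the scene. Friction and masses are not known exactly. Their poses are not given: they have to be found in the camera images.
- drybox: the desiccator box, fixed: grey, 206 mm long (its x), 154 mm wide (its y), walls 4 mm thick with their top 75 mm above the bench, open at the top under the lid. Origin: centre of its underside. The pry lug stands out from the middle of its +y side, the vent valve from the middle of its +x end
- shelf (a point): middle of the perforated shelf inside the box, 35 mm above the bench, axes as the box's. Mailers lie on it along x, in four places: x = -48 or +48, y = -30 or +30 mm, between ribs 10 mm high and 10 mm thick that stand at x = -81, -15, +15 and +81 mm; beside the middle of each mailer there is 26 mm of room for a finger
- notch (a point): middle of the top of the round steel bar (6 mm thick, 62 mm long along the box's x) on the outer edge of the pry lug, on which the lever bears: 109 mm from the box's centre towards its +y, 70 mm above the bench; axes as the box's
- well (a point): middle of the well of the pry lug, on its floor 62 mm above the bench: 52 mm wide (x), and in y from the box's wall to the bar, 29 mm. The seated lid's tab overhangs it by 18 mm from the wall, its underside 75 mm above the bench. The slot left between tab and bar is 11 mm (y): a blade laid over the bar, its tip sloping 10 degrees down under the tab to 3 mm from the wall, has 4 mm of play
- vent (a joint): the vent plunger, m: 0 up (at rest), 0.010 fully down; sprung, 3 N to start it and 8 N at full stroke; it comes back up by itself
- vent_top (a point): middle of the top of the plunger's black rubber cap (26 mm in diameter), 90 mm above the bench when up, 125 mm from the box's centre towards its +x; it is pushed straight down. The lid's edge is 19 mm from its axis, the lid's top 80 mm above the bench
- lid_grip (a point): centre of the lid's grip rib (80 mm long along the lid's x, 16 mm thick, 28 mm tall). The lid is a pale plate 212 x 160 x 5 mm, 0.25 kg; the plate's underside is 19 mm below this point, and a plug under it goes into the box, so that the lid's lowest edge is 31 mm below this point. Seated, this point is 94 mm above the bench over the box's centre, axes as the box's
- lid_tab (a point): middle of the lower outer edge of the lid's tab (50 mm wide, standing out 15 mm from the middle of the lid's +y edge), 95 mm from the rib towards +y. 75 mm above the bench when seated, about 83 mm when that side has popped; axes as the lid's
- lid_plug (a point): centre of the lower edge of the lid's plug, 31 mm below the rib's centre. Two spring snaps on the +y side of the box (about 13 N together) and a weaker one on the -y side (about 5 N) hold the plug. Once the tab is raised by over 5 mm, the +y side pops and stays about 8 mm up, and a steady pull of about 10 N on the rib lifts the lid off
- lever_grip (a point): the lid lever, a stiff flat steel blade in a black handle, 0.12 kg: centre of the grip. x points to the blade's tip, z up as it lies. The handle reaches from 70 mm behind this point to 25 mm in front of it and is 22 mm wide, 18 mm tall; the blade is 18 mm wide, 3 mm thick, at half the handle's height. Lying on the mat, this point is 12 mm above the bench
- lever_tip (a point): middle of the tip of the lever's blade, 110 mm in front of the grip centre, axes as the lever's
- mat: grey bench mat, fixed, 250 mm along its x, 240 mm along its y, 3 mm thick. Origin: centre of its underside. The lever starts on it; the lid and the lever are to end on it. It is on one side of the box and the tray on the other
- tray_in (a point): centre of the inner floor of the shallow aluminium tray (fixed, 210 mm along its x, 180 mm along its y, 20 mm tall, walls 4 mm thick, floor 4 mm thick), axes as the tray's
- flask: a stoppered conical flask standing beyond the box, 127 mm tall, 76 mm wide at the foot: leave it alone. Origin: centre of its underside
- vial: a plugged fly vial standing on the bench, 28 mm wide and 100 mm tall: leave it alone. Origin: centre of its underside
- dishes: two stacked culture dishes, 90 mm wide, 31 mm tall together: leave them alone. Origin: centre of the underside
- mailer0_mid (a point): centre of a slide mailer, a white plastic box 86 mm along its x, 34 mm along its y, 24 mm tall, 0.06 kg, label on top (z up); it may be absent
- mailer1_mid (a point): centre of a slide mailer, a white plastic box 86 mm along its x, 34 mm along its y, 24 mm tall, 0.06 kg, label on top (z up); it may be absent
- mailer2_mid (a point): centre of a slide mailer, a white plastic box 86 mm along its x, 34 mm along its y, 24 mm tall, 0.06 kg, label on top (z up); it may be absent
- mailer3_mid (a point): centre of a slide mailer, a white plastic box 86 mm along its x, 34 mm along its y, 24 mm tall, 0.06 kg, label on top (z up); it may be absent
Not all that is in view belongs to the job. Of the things like the part that bears lever_grip, leave any that is blue; of the rest the smaller one is meant.

How it is judged:
On the way, in this order (a step that is already met when the one before it is completed fails the run):
1. the vent plunger is held fully down (within 1 mm) while the lid is still on (value of joint vent above 0.009 m and z of lid_tab in the frame of drybox below 0.076 m), for 1.5 s.
2. the lever's blade lifts the lid's tab (contact over 1 N, tab over 1.2 mm up) (contact force between lever and lid above 1 N and z of lid_tab in the frame of drybox between 0.0762 and 0.1 m), for 0.02 s.
3. that side of the lid has popped up (tab more than 5.5 mm up) with no finger on the lid (z of lid_tab in the frame of drybox between 0.0805 and 0.11 m and contact force between the fingers and lid below 0.1 N), for 0.2 s.
At the end, for the whole second after the job is handed in: The lid (right way up, rib centre within 90 mm of the mat centre along each mat axis) and the lever (grip over the mat) lie flat on the mat; each mailer present lies flat, label up (0.12 rad), on the tray floor, its centre within 90 mm (x) and 75 mm (y) of the tray centre; all at rest (x of lid_grip in the frame of mat between -0.09 and 0.09 m and y of lid_grip in the frame of mat between -0.09 and 0.09 m and height (world z) of lid_grip below 0.04 m and angle between each of lid_grip, mailer0_mid, mailer1_mid, mailer2_mid, mailer3_mid's own z axis and vertical below 0.12 rad and x of lever_grip in the frame of mat between -0.125 and 0.125 m and y of lever_grip in the frame of mat between -0.12 and 0.12 m and height (world z) of lever_grip below 0.02 m and linear speed of each of lid, lever, mailer0, mailer1, mailer2, mailer3 below 0.02 m/s and x of mailer0_mid in the frame of tray_in between -0.09 and 0.09 m and y of mailer0_mid in the frame of tray_in between -0.075 and 0.075 m and z of mailer0_mid in the frame of tray_in between 0.006 and 0.018 m and x of mailer1_mid in the frame of tray_in between -0.09 and 0.09 m and y of mailer1_mid in the frame of tray_in between -0.075 and 0.075 m and z of mailer1_mid in the frame of tray_in between 0.006 and 0.018 m and x of mailer2_mid in the frame of tray_in between -0.09 and 0.09 m and y of mailer2_mid in the frame of tray_in between -0.075 and 0.075 m and z of mailer2_mid in the frame of tray_in between 0.006 and 0.018 m and x of mailer3_mid in the frame of tray_in between -0.09 and 0.09 m and y of mailer3_mid in the frame of tray_in between -0.075 and 0.075 m and z of mailer3_mid in the frame of tray_in between 0.006 and 0.018 m); the robot touches nothing.
It fails at once if the flask, the vial or the dishes are knocked over or shifted by more than 25 mm (distance of any of flask, vial, dishes from where it was at the start of the episode above 0.025 m or angle between any of flask, vial, dishes's own z axis and vertical above 0.4 rad).
It fails at once if a mailer is dropped or thrown (falls freely at over 1.2 m/s) ((linear speed of mailer0 above 1.2 m/s and contact force between the fingers and mailer0 below 0.1 N) or (linear speed of mailer1 above 1.2 m/s and contact force between the fingers and mailer1 below 0.1 N) or (linear speed of mailer2 above 1.2 m/s and contact force between the fingers and mailer2 below 0.1 N) or (linear speed of mailer3 above 1.2 m/s and contact force between the fingers and mailer3 below 0.1 N)).
Of mailer0, mailer1, mailer2, mailer3 only 2 to 4 are there at a start; the rules pass over those that are not, and their reading is None.
At some moment in a run one of lever, mailer0, mailer1, mailer2, mailer3 may be knocked a few centimetres aside while the robot is not near it.
It also fails if it takes over 210 s, if anything falls off the work surface, if the arm or the gripper's body presses on something with over 40 N, if the wrist force passes 120 N, or if a joint passes its speed limit or range.

## Working session

There is one attempt and no reset: what is moved stays moved. The work goes in short steps, Python scripts to look and compute and a tool call to move; the robot and the scene stay as the last step left them, time stands still between calls to the robot, and variables do not carry over. Pictures are saved under pics/ and viewed, at most 14 in all, crops included, and the job is handed in when it is done.

Besides the shell and the picture viewer there is one more tool, called after "Request:" by a JSON object that holds its "name" and its "arguments". send_rows: Moves the arm, as the interface text tells. Its arguments: {"type":"object","properties":{"translation":{"type":"array","items":{"type":"array","items":{"type":"number"}}},"rot":{"type":"array","items":{"type":"array","items":{"type":"number"}}},"fingers":{"type":"array","items":{"type":"number"}},"grip_force":{"type":"number"}},"required":["translation","rot","fingers"]}

```bash
mkdir -p pics; cat > h.py <<'E'
import numpy as np, cv2, json
from scipy.spatial.transform import Rotation as R
from workcell import ctrl, optics, job
def snap(n,fn=None):
    p=optics.snapshot(n)
    if fn: cv2.imwrite('pics/'+fn,p['color'])
    return p
def proj(p,X):
    X=np.atleast_2d(X); T=np.linalg.inv(p['world_from_camera']); c=X@T[:3,:3].T+T[:3,3]
    c=c*[1,-1,-1]; u=c@np.array(p['K']).T; return u[:,:2]/u[:,2:]
def unproj(p,uv,z):
    uv=np.atleast_2d(uv).astype(float); r=np.c_[uv,np.ones(len(uv))]@np.linalg.inv(p['K']).T
    r=r*[1,-1,-1]; T=p['world_from_camera']; d=r@T[:3,:3].T; o=T[:3,3]
    return o+d*((z-o[2])/d[:,2])[:,None]
def state():
    s=ctrl.observe(); r=R.from_rotvec(s['tcp_rot'])
    print('t',round(s['time'],2),'tcp',np.round(s['tool_pos'],4),'F',np.round(s['wrist_force'],1),'gap',round(s['finger_gap'],4),'gf',np.round(s['gripper_force'],1))
    print(np.round(r.as_matrix(),3).tolist()); return s,r
def move(pos,Rt=None):
    "print the shift/turn from current measured pose to a goal"
    s=ctrl.observe(); r=R.from_rotvec(s['tcp_rot'])
    print('move',np.round(r.inv().apply(np.array(pos)-s['tool_pos'])/0.03,2).tolist(), np.round((r.inv()*Rt).as_rotvec(),3).tolist() if Rt is not None else '')
E
python3 - <<'E'
from h import *
s,r=state(); print(ctrl.tips_ahead)
for n in ['scene','side']:
    p=snap(n,n+'0.png'); print(n,np.round(p['world_from_camera'],3).tolist(),np.round(p['K'],1).tolist())
    for t in ['drybox','lid_grip','vent_top','notch','lever_grip','mat','tray_in','flask','vial','dishes']:
        try: print(t,[(np.round(d['position'],3).tolist(),round(d['p'],2)) for d in optics.look_for(p,t)][:4])
        except Exception as e: print(t,e)
E
```

```text
t 0.0 tcp [0.2522 0.5712 0.2554] F [ 0.5 -0.  -0.3] gap 0.085 gf 0.0
[[-0.915, 0.404, -0.001], [0.404, 0.915, -0.002], [-0.0, -0.002, -1.0]]
0.025
scene [[0.419, -0.614, 0.668, 1.513], [0.908, 0.297, -0.297, -0.337], [-0.016, 0.731, 0.682, 1.092], [0.0, 0.0, 0.0, 1.0]] [[485.7, 0.0, 321.0], [0.0, 485.7, 197.3], [0.0, 0.0, 1.0]]
drybox [([0.674, -0.01, 0.042], 0.76)]
lid_grip [([0.586, -0.002, 0.082], 0.66)]
vent_top [([0.7, 0.019, 0.084], 0.42)]
notch [([0.585, -0.002, 0.078], 0.31)]
lever_grip [([0.43, 0.542, 0.012], 0.7), ([0.548, 0.271, 0.015], 0.67), ([0.28, 0.304, 0.016], 0.66)]
mat [([0.543, 0.248, 0.002], 0.88), ([0.583, -0.002, 0.079], 0.7)]
tray_in [([0.503, -0.266, 0.002], 0.87)]
flask [([0.586, -0.004, 0.078], 0.33)]
vial [([0.762, 0.248, 0.06], 0.59), ([0.673, -0.01, 0.046], 0.25)]
dishes [([0.77, -0.256, 0.03], 0.74)]
side [[0.979, 0.131, -0.158, 0.365], [-0.205, 0.618, -0.759, -0.782], [-0.002, 0.775, 0.632, 0.828], [0.0, 0.0, 0.0, 1.0]] [[402.2, 0.0, 319.3], [0.0, 402.2, 194.8], [0.0, 0.0, 1.0]]
drybox [([0.57, -0.074, 0.041], 0.61)]
lid_grip [([0.568, -0.011, 0.077], 0.9)]
vent_top [([0.695, 0.008, 0.092], 0.46)]
notch [([0.567, -0.07, 0.044], 0.93)]
lever_grip [([0.542, 0.264, 0.015], 0.85), ([0.278, 0.304, 0.011], 0.78), ([0.405, 0.533, 0.014], 0.64), ([0.566, -0.011, 0.078], 0.51)]
mat [([0.571, -0.076, 0.038], 0.61), ([0.509, 0.255, 0.004], 0.56), ([0.758, -0.267, 0.034], 0.41)]
tray_in [([0.499, -0.277, 0.005], 0.55)]
flask [([0.786, 0.034, 0.049], 0.61)]
vial [([0.745, 0.245, 0.06], 0.8), ([0.571, -0.01, 0.081], 0.53)]
dishes [([0.754, -0.264, 0.031], 0.72), ([0.568, -0.009, 0.076], 0.24)]
```

View pics/scene0.png

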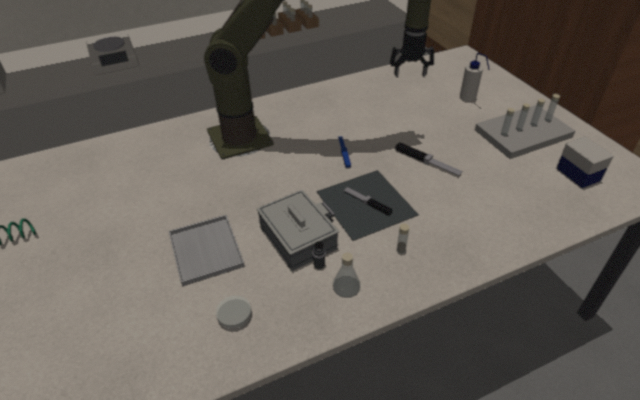

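View pics/side0.png

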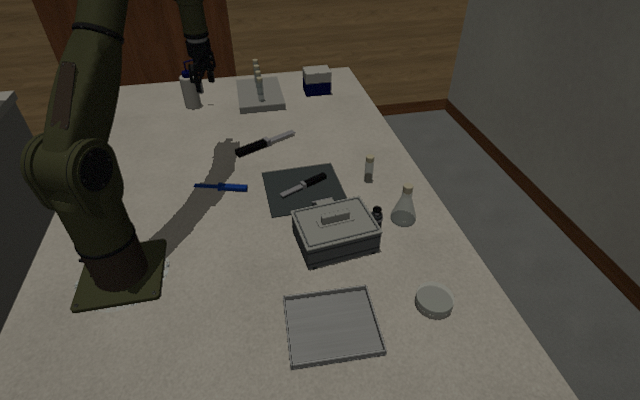

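The scene shows the box near (300,225), lug side toward the mat, the small black lever on the mat at (370,200), the tray at (205,250) and the vent at (318,255). The blue and big black levers are distractors. The side view agrees: box at (335,230), tray at (333,325). I'll go above the box next.

Request:
{"name": "send_rows", "arguments": {"translation": [[-1.5, -1.1, -1], [-3, -2.2, -2], [-4.5, -3.3, -3], [-6, -4.5, -4], [-7.5, -5.6, -5], [-9, -6.7, -5], [-10.5, -7.9, -5], [-12, -9, -5], [-13.5, -10.1, -5], [-15, -11.3, -5], [-16.5, -12.4, -5], [-17.4, -13.1, -5]], "rot": [[0, 0, 0], [0, 0, -0.1], [0, 0, -0.2], [0, 0, -0.3], [0, 0, -0.4], [0, 0, -0.416], [0, 0, -0.416], [0, 0, -0.416], [0, 0, -0.416], [0, 0, -0.416], [0, 0, -0.416], [0, 0, -0.416]], "fingers": [0, 0, 0, 0, 0, 0, 0, 0, 0, 0, 0, 0], "grip_force": 40}}

```text
time: 2.6
tool_pos: [0.5722, -0.0021, 0.4061]
tcp_rot: [0.006, 3.141, -0.002]
wrist_force: [0.3, 0.6, 0.5]
finger_gap: 0.0
gripper_force: 0.0
```

```bash
python3 - <<'E'
from h import *
s,r=state()
p=snap('wrist','w1.png'); print(np.round(p['world_from_camera'],3).tolist(),p['K'][0][0])
for t in ['drybox','lid_grip','vent_top','notch','lid_tab','lever_grip','mat','tray_in','flask']:
    print(t,[(np.round(d['position'],3).tolist(),round(d['p'],2)) for d in optics.look_for(p,t)][:4])
E
```

```text
t 2.6 tcp [ 0.5722 -0.0021  0.4061] F [0.3 0.6 0.5] gap 0.0 gf 0.0
[[-1.0, 0.004, 0.0], [0.004, 1.0, -0.001], [-0.0, -0.001, -1.0]]
[[0.003, -0.944, -0.331, 0.487], [1.0, 0.003, 0.002, -0.002], [-0.001, -0.331, 0.944, 0.524], [0.0, 0.0, 0.0, 1.0]] 339.236614417876
drybox [([0.58, 0.093, 0.069], 0.7)]
lid_grip [([0.56, 0.004, 0.081], 0.91), ([0.507, 0.257, 0.005], 0.49)]
vent_top [([0.492, -0.268, 0.001], 0.61), ([0.695, 0.015, 0.093], 0.51), ([0.587, 0.091, 0.072], 0.29)]
notch [([0.583, 0.094, 0.072], 0.66)]
lid_tab [([0.561, 0.004, 0.084], 0.8)]
lever_grip [([0.535, 0.266, 0.016], 0.97)]
mat [([0.506, 0.253, 0.005], 0.8)]
tray_in [([0.49, -0.264, 0.003], 0.93), ([0.739, 0.25, 0.072], 0.17)]
flask [([0.774, 0.057, 0.04], 0.95)]
```

View pics/w1.png

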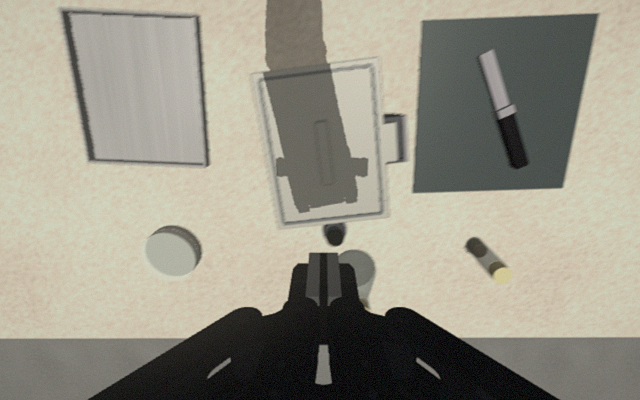

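The wrist view shows the lid with corners near (252,72), (380,57), (389,216) and (279,229), the tab at right (400,137) and the vent cap at (335,233). The lever has its tip at (486,52) and its handle end at (520,166). The tray is at left and the mat at right.

```bash
python3 - <<'E'
from h import *
p=snap('wrist'); 
def rect(n,uv,z):
    q=unproj(p,uv,z)[:,:2]; c=q.mean(0); ex=(q[3]+q[2]-q[0]-q[1])/2; ey=(q[1]+q[2]-q[0]-q[3])/2
    print(n,np.round(c,4),'L',np.round([np.linalg.norm(ex),np.linalg.norm(ey)],4),'yawx',np.round(np.degrees([np.arctan2(ex[1],ex[0]),np.arctan2(-ey[0],ey[1])]),2),np.round(q,3).tolist())
rect('lid',[(252,72),(380,57),(389,216),(279,229)],.080)
rect('mat',[(422,20),(598,13),(562,188),(414,193)],.003)
rect('tray',[(62,9),(198,14),(207,166),(90,160)],.02)
print('lever tip,shoulder,end',np.round(unproj(p,[(486,52),(505,110)],.012),4).tolist(),np.round(unproj(p,[(519,166)],.014),4).tolist())
print('vent',np.round(unproj(p,[(335,231)],.09),4), 'vial',np.round(unproj(p,[(475,245),(502,275)],0.05),3).tolist())
for t,z in [('lever_grip',.014),('lid_grip',.085),('mat',.003),('tray_in',.01)]:
    g=optics.regions_of(p,t)
    for d in g[:2]:
        m=d['mask'].astype(np.uint8); c=max(cv2.findContours(m,0,2)[0],key=cv2.contourArea)
        w=unproj(p,c[:,0,:],z)[:,:2].astype(np.float32); b=cv2.minAreaRect(w); print(t,round(d['p'],2),np.round(b[0],4),np.round(b[1],4),round(b[2],1))
E
```

```text
lid [0.572  0.0053] L [0.2104 0.1572] yawx [6.73 6.89] [[0.476, -0.085], [0.459, 0.071], [0.666, 0.096], [0.687, -0.06]]
mat [0.5277 0.2632] L [0.2506 0.2389] yawx [2.46 2.17] [[0.407, 0.138], [0.398, 0.378], [0.648, 0.387], [0.657, 0.15]]
tray [ 0.5027 -0.2573] L [0.2043 0.1772] yawx [-2.74 -2.32] [[0.398, -0.341], [0.403, -0.163], [0.609, -0.174], [0.6, -0.35]]
lever tip,shoulder,end [[0.448, 0.2285, 0.012], [0.5261, 0.269, 0.012]] [[0.6096, 0.3046, 0.014]]
vent [[0.6851 0.0194 0.09  ]] vial [[0.727, 0.239, 0.05], [0.78, 0.291, 0.05]]
lever_grip 0.88 [0.5319 0.2649] [0.1832 0.0291] 26.7
lid_grip 0.95 [0.5705 0.0081] [0.21   0.1745] 7.0
mat 0.72 [0.5292 0.2597] [0.2507 0.2437] 1.7
tray_in 0.87 [ 0.5021 -0.2661] [0.1921 0.2159] 87.5
tray_in 0.63 [0.7773 0.2824] [0.1151 0.033 ] 43.6
```

```bash
cat >> h.py <<'E'
C=np.array([0.572,0.0053]); YB=np.radians(6.8)
Rb=R.from_euler('z',YB)
def box(x,y,z): return Rb.apply([x,y,z])+np.r_[C,0]
def down(yaw): # tool y at angle yaw+90deg, tool x = -(cos,sin)(yaw)
    c,s=np.cos(yaw),np.sin(yaw); return R.from_matrix(np.array([[-c,-s,0],[-s,c,0],[0,0,-1]]))
E
python3 - <<'E'
from h import *
for n in ['side','scene']:
    p=snap(n); u=proj(p,[box(.125,0,.09),box(0,0,.108),box(.106,.08,.08),box(-.106,-.08,.08)]); print(n,np.round(u,1).tolist())
    c=p['color']; 
    for q in u: cv2.drawMarker(c,tuple(int(round(v)) for v in q),(0,0,255),0,6)
    x,y=u[1].astype(int); cv2.imwrite(f'pics/{n}1.png',cv2.resize(c[y-60:y+60,x-80:x+80],None,fx=4,fy=4))
move(box(.125,0,.15),down(YB))
E
```

```text
side [[376.6, 206.5], [334.9, 211.2], [358.9, 193.7], [306.3, 248.3]]
scene [[320.3, 242.8], [297.5, 211.2], [340.8, 229.6], [257.3, 207.0]]
move [-4.16, 0.62, 8.54] [0.0, -0.0, -0.118]
```

View pics/side1.png

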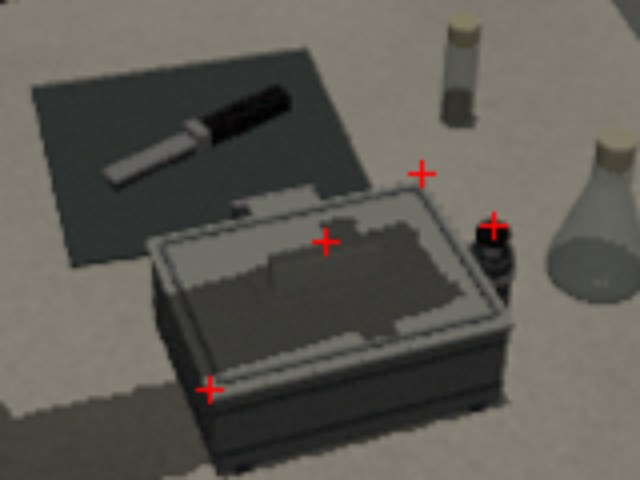

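View pics/scene1.png

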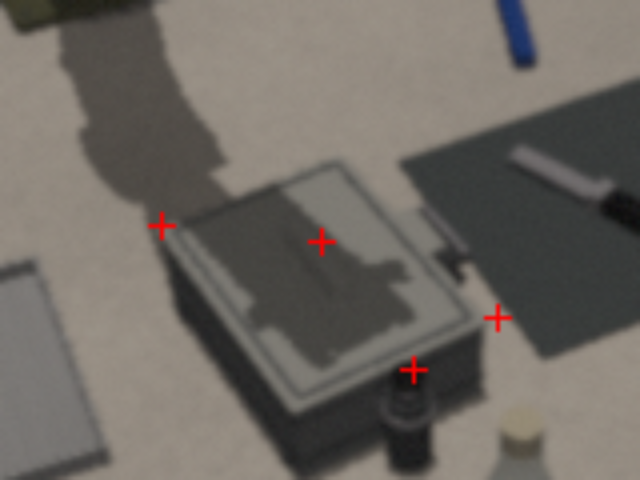

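Request:
{"name": "send_rows", "arguments": {"translation": [[-1.4, 0.2, 1.2], [-2.8, 0.4, 2.4], [-4.16, 0.62, 4], [-4.16, 0.62, 6], [-4.16, 0.62, 7], [-4.16, 0.62, 7]], "rot": [[0, 0, -0.06], [0, 0, -0.118], [0, 0, -0.118], [0, 0, -0.118], [0, 0, -0.118], [0, 0, -0.118]], "fingers": [0, 0, 0, 0, 0, 0]}}

```text
time: 4.2
tool_pos: [0.6941, 0.0198, 0.1932]
tcp_rot: [0.186, -3.13, 0.0]
wrist_force: [0.8, -0.3, 0.0]
finger_gap: -0.0001
gripper_force: 0.0
```

```bash
python3 - <<'E'
from h import *
s,r=state()
p=snap('side'); c=p['color']
tip=s['tool_pos']+r.apply([0,0,.025])
u=proj(p,[tip,box(.125,0,.09)]);print(u)
for q in u: cv2.drawMarker(c,tuple(int(round(v)) for v in q),(0,0,255),0,5)
a=cv2.resize(c[150:270,300:440],None,fx=4,fy=4)
cv2.imwrite('pics/s2.png',a)
E
```

```text
t 4.2 tcp [0.6941 0.0198 0.1932] F [ 0.8 -0.3  0. ] gap -0.0001 gf 0.0
[[-0.993, -0.118, -0.006], [-0.118, 0.993, -0.001], [0.006, 0.0, -1.0]]
[[378.44651783 184.62153984]
 [376.58376734 206.5484895 ]]
```

View pics/s2.png

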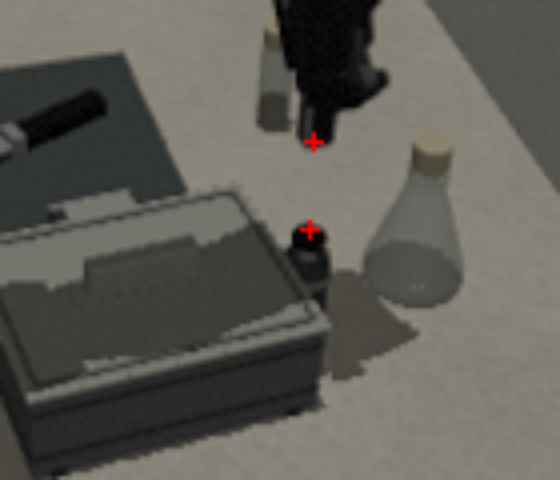

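Fingertips are lined up with the cap (marker on the cap top at (310,230)), so I'll push the plunger.

Request:
{"name": "send_rows", "arguments": {"translation": [[0, 0, 1], [0, 0, 2], [0, 0, 2.5], [0, 0, 2.7], [0, 0, 2.85], [0, 0, 2.95], [0, 0, 3.0], [0, 0, 3.0], [0, 0, 3.0]], "rot": [[0, 0, 0], [0, 0, 0], [0, 0, 0], [0, 0, 0], [0, 0, 0], [0, 0, 0], [0, 0, 0], [0, 0, 0], [0, 0, 0]], "fingers": [0, 0, 0, 0, 0, 0, 0, 0, 0]}}

```text
time: 5.38
tool_pos: [0.697, 0.0202, 0.1081]
tcp_rot: [-0.185, 3.134, 0.0]
wrist_force: [-1.6, 0.1, 7.1]
finger_gap: -0.0
gripper_force: 3.2
```

Request:
{"name": "send_rows", "arguments": {"translation": [[0, 0, 0.1], [0, 0, 0.15], [0, 0, 0.2], [0, 0, 0.2]], "rot": [[0, 0, 0], [0, 0, 0], [0, 0, 0], [0, 0, 0]], "fingers": [0, 0, 0, 0]}}

```text
time: 5.88
tool_pos: [0.697, 0.0202, 0.105]
tcp_rot: [-0.185, 3.133, -0.0]
wrist_force: [-7.6, -0.6, 22.8]
finger_gap: 0.0004
gripper_force: 11.3
```

Request:
{"name": "send_rows", "arguments": {"translation": [[0, 0, 0], [0, 0, 0], [0, 0, 0], [0, 0, 0], [0, 0, 0], [0, 0, 0], [0, 0, 0], [0, 0, 0], [0, 0, 0], [0, 0, 0], [0, 0, 0], [0, 0, 0]], "rot": [[0, 0, 0], [0, 0, 0], [0, 0, 0], [0, 0, 0], [0, 0, 0], [0, 0, 0], [0, 0, 0], [0, 0, 0], [0, 0, 0], [0, 0, 0], [0, 0, 0], [0, 0, 0]], "fingers": [0, 0, 0, 0, 0, 0, 0, 0, 0, 0, 0, 0]}}

```text
time: 7.38
tool_pos: [0.697, 0.0202, 0.105]
tcp_rot: [-0.185, 3.133, -0.0]
wrist_force: [-7.2, -1.8, 22.4]
finger_gap: -0.0
gripper_force: 11.2
```

Request:
{"name": "send_rows", "arguments": {"translation": [[0, 0, 0], [0, 0, 0], [0, 0, 0], [0, 0, 0], [0, 0, 0], [0, 0, 0], [0, 0, 0], [0, 0, 0], [0, 0, -0.5], [0, 0, -1.5], [0, 0, -3], [0, 0, -5]], "rot": [[0, 0, 0], [0, 0, 0], [0, 0, 0], [0, 0, 0], [0, 0, 0], [0, 0, 0], [0, 0, 0], [0, 0, 0], [0, 0, 0], [0, 0, 0], [0, 0, 0], [0, 0, 0]], "fingers": [0, 0, 0, 0, 0, 0, 0, 0, 0, 0, 0, 0]}}

```text
time: 8.88
tool_pos: [0.6954, 0.0199, 0.2509]
tcp_rot: [0.186, -3.134, -0.0]
wrist_force: [1.5, 0.3, -0.5]
finger_gap: -0.0001
gripper_force: 0.0
```

```bash
python3 - <<'E'
from h import *
s,r=state(); print(np.round(s['qpos'],2))
move([.5475,.2753,.16],down(np.radians(25.2)))
E
```

```text
t 8.88 tcp [0.6954 0.0199 0.2509] F [ 1.5  0.3 -0.5] gap -0.0001 gf 0.0
[[-0.993, -0.118, -0.002], [-0.118, 0.993, -0.0], [0.002, 0.0, -1.0]]
[ 0.03  0.8  -0.26  1.32  0.21  1.04  1.43]
move [3.88, 9.03, 3.04] [0.0, -0.002, -0.321]
```

Request:
{"name": "send_rows", "arguments": {"translation": [[0, 0.8, 0], [0.3, 1.6, 0], [0.6, 2.4, 0], [1, 3.2, 0], [1.4, 4, 0], [1.8, 4.8, 0], [2.2, 5.6, 0], [2.6, 6.4, 0], [3, 7.2, 0], [3.4, 8, 0], [3.7, 8.6, 0], [3.88, 9.03, 0]], "rot": [[0, 0, 0.17], [0, 0, 0.34], [0, 0, 0.51], [0, 0, 0.68], [0, 0, 0.85], [0, 0, 1.02], [0, 0, 1.19], [0, 0, 1.36], [0, 0, 1.53], [0, 0, 1.7], [0, 0, 1.87], [0, 0, 2.04]], "fingers": [60, 60, 60, 60, 60, 60, 60, 60, 60, 60, 60, 60]}}

```text
time: 10.38
tool_pos: [0.5479, 0.277, 0.2507]
tcp_rot: [-2.578, -1.794, -0.002]
wrist_force: [-0.1, -0.4, 0.3]
finger_gap: 0.0514
gripper_force: 0.0
```

Request:
{"name": "send_rows", "arguments": {"translation": [[0, 0, 0.8], [0, 0, 1.6], [0, 0, 2], [0, 0, 2.2], [0, 0, 2.2], [0, 0, 2.2]], "rot": [[0, 0, 0.17], [0, 0, 0.34], [0, 0, 0.51], [0, 0, 0.68], [0, 0, 0.78], [0, 0, 0.78]], "fingers": [60, 60, 60, 60, 60, 60]}}

```text
time: 11.12
tool_pos: [0.5486, 0.2759, 0.1845]
tcp_rot: [-3.065, -0.688, -0.001]
wrist_force: [-0.0, -1.0, 0.3]
finger_gap: 0.0516
gripper_force: 0.0
```

```bash
python3 - <<'E'
from h import *
s,r=state(); print(np.round(s['qpos'],2))
p=snap('wrist','w3.png')
g=[.5475,.2753,.012]; d=np.array([-.905,-.426,0])
print(np.round(proj(p,[np.array(g)+d*.11,g,np.array(g)-d*.07]),1).tolist())
for n in ['scene','side']:
    q=snap(n); print(n,[(np.round(d['position'],3).tolist(),round(d['p'],2)) for d in optics.look_for(q,'lid_grip')][:2])
E
```

```text
t 11.12 tcp [0.5486 0.2759 0.1845] F [-0.  -1.   0.3] gap 0.0516 gf 0.0
[[0.904, 0.428, 0.001], [0.428, -0.904, 0.0], [0.001, -0.0, -1.0]]
[-0.82  0.83  0.53  1.69 -0.56  0.78 -1.16]
[[322.4, 289.8], [322.5, 184.0], [322.6, 102.4]]
scene [([0.588, -0.003, 0.08], 0.81)]
side [([0.567, -0.008, 0.08], 0.87)]
```

View pics/w3.png

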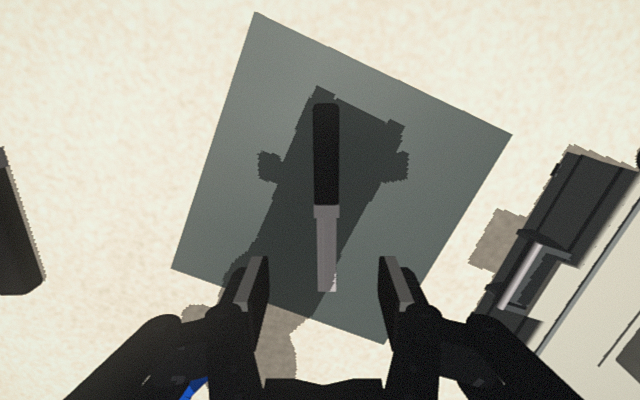

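The lever appears under the gripper, handle end (326,103), ferrule (326,205), tip (327,291), about 3 mm toward tool +y. I'll grasp it.

Request:
{"name": "send_rows", "arguments": {"translation": [[0, 0.1, 1.5], [0, 0.1, 3], [0, 0.1, 4.2], [0, 0.1, 4.8], [0, 0.1, 5.1], [0, 0.1, 5.1], [0, 0.1, 5.1], [0, 0.1, 5.1], [0, 0.1, 5.1], [0, 0.1, 5.1]], "rot": [[0, 0, 0], [0, 0, 0], [0, 0, 0], [0, 0, 0], [0, 0, 0], [0, 0, 0], [0, 0, 0], [0, 0, 0], [0, 0, 0], [0, 0, 0]], "fingers": [60, 60, 60, 60, 60, 60, 0, 0, 0, 0], "grip_force": 90}}

```text
time: 12.62
tool_pos: [0.5506, 0.273, 0.0329]
tcp_rot: [-3.065, -0.686, -0.004]
wrist_force: [-1.5, 0.1, 5.6]
finger_gap: 0.0198
gripper_force: 89.2
```

Request:
{"name": "send_rows", "arguments": {"translation": [[0, 0, -1], [0, 0, -3], [0, 0, -5], [0, 0, -5]], "rot": [[0, 0, 0], [0, 0, 0], [0, 0, 0], [0, 0, 0]], "fingers": [0, 0, 0, 0]}}

```text
time: 13.12
tool_pos: [0.5531, 0.2732, 0.1867]
tcp_rot: [-3.064, -0.685, -0.017]
wrist_force: [-0.1, -0.3, -1.7]
finger_gap: 0.0193
gripper_force: 88.4
```

```bash
python3 - <<'E'
from h import *
s,r=state()
p=snap('wrist','w4.png')
l=optics.regions_of(p,'lever_grip')
for d in l[:3]:
    ys,xs=np.nonzero(d['mask']); print(round(d['p'],2),xs.min(),xs.max(),ys.min(),ys.max())
g=s['tool_pos']; x=r.apply([1,0,0])
for zz in (0,.01,.02):
    o=r.apply([0,0,zz]); print(zz,np.round(proj(p,[g+o-x*.11,g+o,g+o+x*.07]),1).tolist())
E
```

```text
t 13.12 tcp [0.5531 0.2732 0.1867] F [-0.1 -0.3 -1.7] gap 0.0193 gf 88.4
[[0.905, 0.426, 0.01], [0.426, -0.905, 0.004], [0.011, 0.001, -1.0]]
0.9 295 350 126 384
0.58 0 40 153 299
0.31 463 639 146 357
0 [[322.0, 481.0], [321.7, 300.4], [321.5, 127.3]]
0.01 [[322.0, 460.5], [321.8, 286.5], [321.6, 123.9]]
0.02 [[322.1, 442.1], [321.9, 274.3], [321.7, 120.9]]
```

View pics/w4.png

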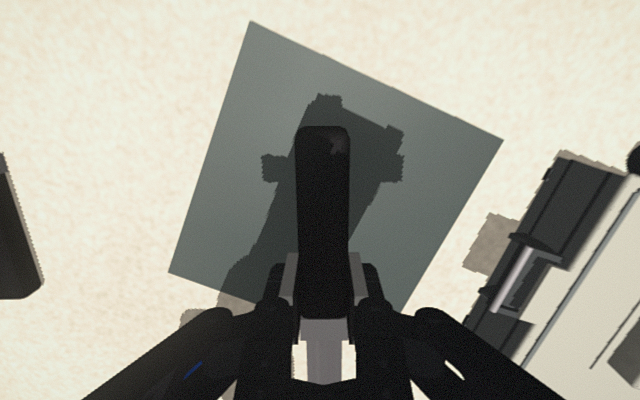

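```bash
cat >> h.py <<'E'
def pry(y_tip,dz,deg,g=(-.0015,0,.021)):
    "TCP pose with tip centre at box y_tip; blade centre line through bar top clearance dz at slope deg (tip down)"
    a=np.radians(deg); c,s=np.cos(a),np.sin(a)
    xt=np.array([0,c,s]); zt=np.array([0,s,-c]); M=np.c_[np.array([1,0,0]) * 0+xt,[1,0,0],zt]
    n=np.array([0,-s,c]); P=np.array([0,.109,.067])+(.0045+dz)*n
    L=(P[1]-y_tip)/c; tip=P-L*xt
    Rt=Rb*R.from_matrix(M); pos=box(*tip)+Rt.apply([.11,0,0])-Rt.apply(g); return pos,Rt
E
python3 - <<'E'
from h import *
for a in [(.125,.012,10),(.125,.002,10),(.081,.002,10),(.081,0,10),(.081,0,-15)]:
    pos,Rt=pry(*a); print(a,np.round(pos,4)); move(pos,Rt)
E
```

```text
(0.125, 0.012, 10) [0.5446 0.2348 0.1266]
move [-0.69, 1.08, 1.84] [0.109, 0.15, -1.246]
(0.125, 0.002, 10) [0.5446 0.2348 0.1165]
move [-0.69, 1.08, 2.18] [0.109, 0.15, -1.246]
(0.081, 0.002, 10) [0.5498 0.1911 0.1087]
move [-1.15, 2.48, 2.44] [0.109, 0.15, -1.246]
(0.081, 0, 10) [0.5498 0.1911 0.1067]
move [-1.15, 2.48, 2.5] [0.109, 0.15, -1.246]
(0.081, 0, -15) [0.549  0.1981 0.0706]
move [-1.08, 2.26, 3.71] [-0.164, -0.228, -1.242]
```

Request:
{"name": "send_rows", "arguments": {"translation": [[0, 0.1, 0], [-0.1, 0.3, 0], [-0.2, 0.4, 0], [-0.3, 0.5, 0], [-0.4, 0.6, 0], [-0.5, 0.8, 0.3], [-0.6, 0.9, 0.8], [-0.69, 1.08, 1.4], [-0.69, 1.08, 1.84], [-0.69, 1.08, 1.84], [-0.69, 1.08, 1.84]], "rot": [[0.015, 0.02, -0.16], [0.03, 0.04, -0.32], [0.04, 0.06, -0.48], [0.055, 0.075, -0.64], [0.07, 0.095, -0.8], [0.08, 0.115, -0.96], [0.095, 0.135, -1.12], [0.109, 0.15, -1.246], [0.109, 0.15, -1.246], [0.109, 0.15, -1.246], [0.109, 0.15, -1.246]], "fingers": [0, 0, 0, 0, 0, 0, 0, 0, 0, 0, 0]}}

```text
time: 14.6
tool_pos: [0.5446, 0.2354, 0.1262]
tcp_rot: [-1.996, -2.248, -0.173]
wrist_force: [-0.4, -0.3, -1.0]
finger_gap: 0.0196
gripper_force: 88.3
```

```bash
python3 - <<'E'
from h import *
s,r=state()
print(np.round(Rb.inv().apply(s['tool_pos']-np.r_[C,0]),4), np.round((Rb.inv()*r).as_matrix(),3).tolist())
p=snap('wrist'); c=p['color']
tip=s['tool_pos']+r.apply([-.1115,0,.021]); print('tip box',np.round(Rb.inv().apply(tip-np.r_[C,0]),4))
u=proj(p,[tip,box(-.031,.109,.07),box(.031,.109,.07),box(-.025,.095,.075),box(.025,.095,.075)]); print(np.round(u,1).tolist())
for q in u: cv2.drawMarker(c,tuple(int(round(v)) for v in q),(0,0,255),0,8)
a=c
p=snap('scene'); c=p['color']
u=proj(p,[tip,box(-.031,.109,.07),box(.031,.109,.07),box(-.025,.095,.075),box(.025,.095,.075)])
for q in u: cv2.drawMarker(c,tuple(int(round(v)) for v in q),(0,0,255),0,3)
b=cv2.resize(c[170:250,280:380],None,fx=4,fy=4); 
cv2.imwrite('pics/m5.png',np.vstack([a[:,100:540],np.pad(b,((0,0),(20,20),(0,0)))[:200]]))
E
```

```text
t 14.6 tcp [0.5446 0.2354 0.1262] F [-0.4 -0.3 -1. ] gap 0.0196 gf 88.3
[[-0.116, 0.993, -0.021], [0.978, 0.118, 0.172], [0.173, -0.001, -0.985]]
[1.000e-04 2.317e-01 1.262e-01] [[0.0, 1.0, -0.001], [0.985, -0.0, 0.173], [0.173, -0.001, -0.985]]
tip box [0.     0.1256 0.0862]
[[322.7, 441.0], [273.6, 441.8], [371.8, 441.7], [282.6, 468.3], [362.8, 468.3]]
```

View pics/m5.png

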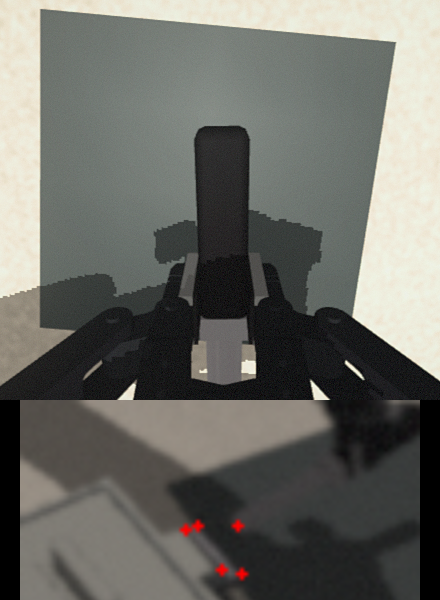

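```bash
python3 - <<'E'
from h import *
s,r=state(); p=snap('wrist')
T=np.eye(4); T[:3,:3]=r.as_matrix(); T[:3,3]=s['tool_pos']; X=np.linalg.inv(T)@p['world_from_camera']
for f,pos,M in [('w1',[.5722,-.0021,.4061],[[-1,.004,0],[.004,1,-.001],[0,-.001,-1]]),('w4',[.5531,.2732,.1867],[[.905,.426,.01],[.426,-.905,.004],[.011,.001,-1]])]:
    A=np.eye(4);A[:3,:3]=M;A[:3,3]=pos; q=dict(K=p['K'],world_from_camera=A@X)
    im=cv2.cvtColor(cv2.imread(f'pics/{f}.png'),6); print(f)
    ys=np.arange(.07,.126,.002)
    for x in (-.015,0,.015):
        u=proj(q,[box(x,y,.07) for y in ys]).astype(np.float32); v=cv2.remap(im,u[None,:,0],u[None,:,1],1)[0]
        print(x,' '.join(f'{int(y*1000+.5)}:{k}' for y,k in zip(ys,v)))
    xs=np.arange(-.045,.046,.005); u=proj(q,[box(x,.109,.07) for x in xs]).astype(np.float32); v=cv2.remap(im,u[None,:,0],u[None,:,1],1)[0]; print(dict(zip((xs*1000).round().astype(int).tolist(),v.tolist())))
E
```

```text
t 14.7 tcp [0.545  0.2353 0.1267] F [ 0.6  0.6 -0.9] gap 0.0197 gf 88.3
[[-0.117, 0.993, -0.02], [0.978, 0.119, 0.172], [0.173, 0.0, -0.985]]
w1
-0.015 70:181 72:194 74:195 76:193 78:192 80:190 82:194 84:191 86:194 88:190 90:170 92:138 94:100 96:84 98:84 100:110 102:136 104:162 106:187 108:198 110:204 112:202 114:204 116:182 118:145 120:100 122:95 124:95
0 70:178 72:190 74:194 76:191 78:192 80:190 82:191 84:192 86:193 88:186 90:164 92:139 94:99 96:85 98:87 100:111 102:139 104:160 106:176 108:193 110:202 112:202 114:189 116:150 118:105 120:93 122:95 124:92
0.015 70:181 72:187 74:190 76:190 78:189 80:189 82:189 84:190 86:192 88:186 90:165 92:130 94:94 96:81 98:81 100:110 102:135 104:162 106:181 108:198 110:203 112:195 114:159 116:108 118:87 120:90 122:94 124:93
{-45: 200, -40: 194, -35: 199, -30: 199, -25: 199, -20: 206, -15: 203, -10: 201, -5: 198, 0: 199, 5: 201, 10: 203, 15: 203, 20: 200, 25: 201, 30: 200, 35: 205, 40: 207, 45: 204}
w4
-0.015 70:209 72:212 74:210 76:213 78:212 80:212 82:117 84:81 86:62 88:47 90:50 92:47 94:47 96:72 98:88 100:83 102:93 104:182 106:184 108:138 110:70 112:40 114:33 116:34 118:40 120:37 122:38 124:35
0 70:214 72:214 74:212 76:210 78:213 80:210 82:116 84:78 86:65 88:48 90:47 92:51 94:46 96:65 98:86 100:85 102:92 104:182 106:187 108:138 110:72 112:33 114:33 116:52 118:55 120:54 122:54 124:129
0.015 70:210 72:213 74:212 76:211 78:213 80:215 82:113 84:79 86:60 88:46 90:47 92:50 94:47 96:64 98:87 100:85 102:96 104:186 106:192 108:137 110:69 112:31 114:33 116:49 118:52 120:53 122:58 124:134
{-45: 53, -40: 53, -35: 53, -30: 106, -25: 107, -20: 106, -15: 106, -10: 106, -5: 106, 0: 105, 5: 103, 10: 104, 15: 104, 20: 104, 25: 104, 30: 100, 35: 38, 40: 54, 45: 53}
```

```bash
sed -i 's/^Rb=.*/&\nC=C+Rb.apply([0,-.0042,0])[:2]/' h.py; python3 - <<'E'
from h import *
print(C)
for a in [(.118,.006,10),(.100,.003,10),(.081,.002,10),(.081,0,10)]:
    pos,Rt=pry(*a); print(a,np.round(pos,4)); move(pos,Rt)
E
```

```text
[0.5724973  0.00112954]
(0.118, 0.006, 10) [0.546  0.2237 0.1193]
move [-0.42, -0.01, 0.18] [0.001, 0.001, 0.0]
(0.1, 0.003, 10) [0.5481 0.2058 0.1131]
move [-1.05, -0.01, 0.28] [0.001, 0.001, 0.0]
(0.081, 0.002, 10) [0.5503 0.187  0.1087]
move [-1.7, -0.01, 0.31] [0.001, 0.001, 0.0]
(0.081, 0, 10) [0.5503 0.187  0.1067]
move [-1.71, -0.01, 0.38] [0.001, 0.001, 0.0]
```

Request:
{"name": "send_rows", "arguments": {"translation": [[-0.42, 0, 0.18], [-0.8, 0, 0.25], [-1.05, 0, 0.28], [-1.3, 0, 0.3], [-1.5, 0, 0.3], [-1.65, 0, 0.31], [-1.65, 0, 0.31]], "rot": [[0, 0, 0], [0, 0, 0], [0, 0, 0], [0, 0, 0], [0, 0, 0], [0, 0, 0], [0, 0, 0]], "fingers": [0, 0, 0, 0, 0, 0, 0]}}

```text
time: 15.62
tool_pos: [0.5505, 0.1873, 0.1083]
tcp_rot: [-1.997, -2.247, -0.173]
wrist_force: [-0.2, 1.0, -1.8]
finger_gap: 0.02
gripper_force: 88.3
```

```bash
python3 - <<'E'
from h import *
s,r=state()
tip=s['tool_pos']+r.apply([-.1115,0,.021]); print('tip box',np.round(Rb.inv().apply(tip-np.r_[C,0]),4))
p=snap('side','s6f.png'); c=p['color']
u=proj(p,[tip]); print(u); x,y=u[0].astype(int)
a=cv2.resize(c[y-35:y+40,x-50:x+50],None,fx=5,fy=5,interpolation=cv2.INTER_CUBIC)
p=snap('scene'); c=p['color']; x,y=proj(p,[tip])[0].astype(int)
b=cv2.resize(c[y-20:y+20,x-50:x+50],None,fx=5,fy=5,interpolation=cv2.INTER_CUBIC)
cv2.imwrite('pics/m6.png',cv2.convertScaleAbs(np.vstack([a,b]),alpha=1.6))
E
```

```text
t 15.62 tcp [0.5505 0.1873 0.1083] F [-0.2  1.  -1.8] gap 0.02 gf 88.3
[[-0.116, 0.993, -0.021], [0.978, 0.118, 0.171], [0.173, -0.001, -0.985]]
tip box [0.0001 0.0813 0.0684]
[[325.34336319 204.76454349]]
```

View pics/m6.png

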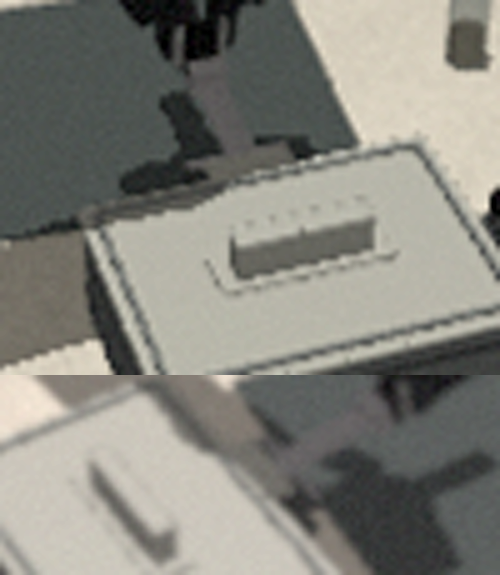

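The blade's end disappears under the tab (top crop near (250,155)) with no contact force. I'll lower it onto the bar.

Request:
{"name": "send_rows", "arguments": {"translation": [[0, 0, 0.04], [0, 0, 0.08], [0, 0, 0.08]], "rot": [[0, 0, 0], [0, 0, 0], [0, 0, 0]], "fingers": [0, 0, 0]}}

```text
time: 16.1
tool_pos: [0.5503, 0.1885, 0.1061]
tcp_rot: [-1.996, -2.248, -0.174]
wrist_force: [0.7, 0.4, 0.8]
finger_gap: 0.0197
gripper_force: 88.5
```

```bash
python3 - <<'E'
from h import *
state(); L=.0276
for dg in (10,5,0,-5,-10,-14,-17,-20):
    a=np.radians(dg); y=.109-.0045*np.sin(a)-L*np.cos(a)
    pos,Rt=pry(y,-.0005,dg); print(dg,np.round(pos,4)); move(pos,Rt)
E
```

```text
t 16.1 tcp [0.5503 0.1885 0.1061] F [0.7 0.4 0.8] gap 0.0197 gf 88.5
[[-0.117, 0.993, -0.021], [0.978, 0.119, 0.172], [0.173, -0.0, -0.985]]
10 [0.5503 0.187  0.1062]
move [-0.05, -0.01, -0.01] [-0.0, 0.001, 0.0]
5 [0.55   0.1901 0.0992]
move [0.02, -0.01, 0.24] [-0.0, -0.087, 0.0]
0 [0.5497 0.1927 0.092 ]
move [0.06, -0.01, 0.49] [-0.0, -0.174, 0.0]
-5 [0.5494 0.1946 0.0846]
move [0.08, -0.01, 0.74] [-0.0, -0.261, 0.0]
-10 [0.5493 0.1958 0.077 ]
move [0.08, -0.01, 1.0] [-0.0, -0.349, 0.0]
-14 [0.5492 0.1963 0.0709]
move [0.06, -0.01, 1.2] [-0.0, -0.418, 0.0]
-17 [0.5492 0.1964 0.0663]
move [0.03, -0.01, 1.35] [-0.0, -0.471, 0.0]
-20 [0.5492 0.1963 0.0617]
move [0.0, -0.01, 1.5] [-0.0, -0.523, 0.0]
```

Request:
{"name": "send_rows", "arguments": {"translation": [[0.04, 0, 0.12], [0.06, 0, 0.24], [0.08, 0, 0.36], [0.1, 0, 0.49], [0.11, 0, 0.61], [0.11, 0, 0.74], [0.11, 0, 0.87], [0.11, 0, 1.0], [0.11, 0, 1.0]], "rot": [[0, -0.044, 0], [0, -0.087, 0], [0, -0.13, 0], [0, -0.174, 0], [0, -0.218, 0], [0, -0.261, 0], [0, -0.305, 0], [0, -0.349, 0], [0, -0.349, 0]], "fingers": [0, 0, 0, 0, 0, 0, 0, 0, 0]}}

```text
time: 17.23
tool_pos: [0.5487, 0.1982, 0.0765]
tcp_rot: [1.994, 2.251, -0.176]
wrist_force: [-0.5, 3.1, -0.5]
finger_gap: 0.0191
gripper_force: 88.6
```

Request:
{"name": "send_rows", "arguments": {"translation": [[-0.04, 0, 0.1], [-0.08, 0, 0.2], [-0.13, 0, 0.3], [-0.13, 0, 0.3]], "rot": [[0, -0.04, 0], [0, -0.08, 0], [0, -0.122, 0], [0, -0.122, 0]], "fingers": [0, 0, 0, 0]}}

```text
time: 17.73
tool_pos: [0.5496, 0.1914, 0.0682]
tcp_rot: [1.927, 2.174, -0.292]
wrist_force: [-0.5, 0.7, -2.3]
finger_gap: 0.0194
gripper_force: 88.3
```

```bash
python3 - <<'E'
from h import *
s,r=state()
print(np.round(Rb.inv().apply(s['tool_pos']-np.r_[C,0]),4))
tip=s['tool_pos']+r.apply([-.1115,0,.021]); print('tip box',np.round(Rb.inv().apply(tip-np.r_[C,0]),4))
for k in (-17,):
    a=np.radians(k); pos,Rt=pry(.109-.0045*np.sin(a)-.0276*np.cos(a),-.0005,k); move(pos,Rt)
E
```

```text
t 17.73 tcp [0.5496 0.1914 0.0682] F [-0.5  0.7 -2.3] gap 0.0194 gf 88.3
[[-0.115, 0.993, 0.034], [0.949, 0.119, -0.292], [-0.294, -0.002, -0.956]]
[-0.0003  0.1916  0.0682]
tip box [-0.0001  0.0789  0.081 ]
move [0.18, 0.01, 0.01] [-0.001, 0.002, 0.001]
```

```bash
python3 - <<'E'
from h import *
p=snap('side'); a=cv2.imread('pics/s6f.png')[150:270,280:390]; b=p['color'][150:270,280:390]
f=lambda i:cv2.convertScaleAbs(cv2.resize(i,None,fx=3.5,fy=3.5,interpolation=cv2.INTER_CUBIC),alpha=1.5)
cv2.imwrite('pics/m7.png',np.hstack([f(a),f(b)]))
E
```

```text
(no output)
```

View pics/m7.png

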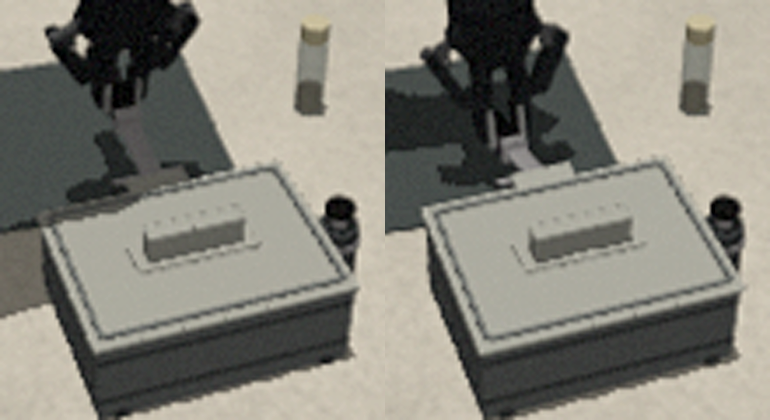

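Comparing crops, the far edge of the lid has risen by about 3 px (left corner y 222→210) while the near edge is unchanged, so it has popped. I'll withdraw the lever.

```bash
python3 - <<'E'
from h import *
for a in [(.0815,.001,-8),(.083,.001,0),(.14,.008,0)]:
    pos,Rt=pry(*a); move(pos,Rt)
E
```

```text
move [-0.0, 0.0, -0.45] [-0.001, 0.159, -0.0]
move [-0.13, 0.0, -0.83] [-0.001, 0.298, -0.0]
move [1.62, -0.0, -1.61] [-0.001, 0.298, -0.0]
```

Request:
{"name": "send_rows", "arguments": {"translation": [[0, 0, -0.45], [-0.1, 0, -0.83], [0.3, 0, -1.0], [1.0, 0, -1.3], [1.62, 0, -1.6], [1.62, 0, -2.5], [1.62, 0, -4], [1.62, 0, -4]], "rot": [[0, 0.159, 0], [0, 0.298, 0], [0, 0.298, 0], [0, 0.298, 0], [0, 0.298, 0], [0, 0.298, 0], [0, 0.298, 0], [0, 0.298, 0]], "fingers": [0, 0, 0, 0, 0, 0, 0, 0]}}

```text
time: 18.77
tool_pos: [0.5411, 0.2767, 0.172]
tcp_rot: [2.079, 2.353, 0.009]
wrist_force: [0.5, 1.2, -1.9]
finger_gap: 0.0194
gripper_force: 88.4
```

```bash
python3 - <<'E'
from h import *
s,r=state()
move([.504,.359,.15],down(np.radians(2.3)))
E
```

```text
t 18.77 tcp [0.5411 0.2767 0.172 ] F [ 0.5  1.2 -1.9] gap 0.0194 gf 88.4
[[-0.123, 0.992, 0.005], [0.992, 0.123, 0.003], [0.002, 0.005, -1.0]]
move [2.87, -0.89, 0.73] [0.006, 0.002, -1.487]
```

Request:
{"name": "send_rows", "arguments": {"translation": [[0.3, -0.1, 0], [0.6, -0.2, 0], [0.9, -0.3, 0], [1.2, -0.4, 0], [1.5, -0.5, 0], [1.8, -0.6, 0], [2.1, -0.7, 0], [2.4, -0.8, 0], [2.87, -0.89, 0.7], [2.87, -0.89, 2], [2.87, -0.89, 3], [2.87, -0.89, 4]], "rot": [[0, 0, -0.17], [0, 0, -0.34], [0, 0, -0.51], [0, 0, -0.68], [0, 0, -0.85], [0, 0, -1.02], [0, 0, -1.19], [0, 0, -1.36], [0.006, 0.002, -1.487], [0.006, 0.002, -1.487], [0.006, 0.002, -1.487], [0.006, 0.002, -1.487]], "fingers": [0, 0, 0, 0, 0, 0, 0, 0, 0, 0, 0, 0]}}

```text
time: 20.27
tool_pos: [0.502, 0.3548, 0.0468]
tcp_rot: [0.058, -3.134, 0.008]
wrist_force: [0.8, 0.5, -0.7]
finger_gap: 0.0191
gripper_force: 88.4
```

```bash
python3 - <<'E'
from h import *
s,r=state(); print(np.round(s['qpos'],2))
move([.504,.359,.0335],down(np.radians(2.3)))
E
```

```text
t 20.27 tcp [0.502  0.3548 0.0468] F [ 0.8  0.5 -0.7] gap 0.0191 gf 88.4
[[-0.999, -0.037, -0.007], [-0.037, 0.999, -0.005], [0.007, -0.005, -1.0]]
[-0.61  0.97 -0.14  1.71  0.26  0.48  0.69]
move [-0.08, 0.14, 0.44] [-0.005, -0.007, -0.003]
```

Request:
{"name": "send_rows", "arguments": {"translation": [[0, 0.1, 0.2], [0, 0.1, 0.35], [0, 0.1, 0.43], [0, 0.1, 0.43]], "rot": [[0, 0, 0], [0, 0, 0], [0, 0, 0], [0, 0, 0]], "fingers": [0, 0, 0, 0]}}

```text
time: 20.78
tool_pos: [0.5039, 0.3577, 0.0372]
tcp_rot: [0.054, -3.137, 0.003]
wrist_force: [0.9, -0.6, -0.9]
finger_gap: 0.02
gripper_force: 88.4
```

Request:
{"name": "send_rows", "arguments": {"translation": [[0, 0, 0], [0, 0, 0], [0, 0, -1], [0, 0, -3], [0, 0, -5], [0, 0, -7], [0, 0, -9], [0, 0, -9]], "rot": [[0, 0, 0], [0, 0, 0], [0, 0, 0], [0, 0, 0], [0, 0, 0], [0, 0, 0], [0, 0, 0], [0, 0, 0]], "fingers": [45, 45, 45, 45, 45, 45, 45, 45]}}

```text
time: 21.78
tool_pos: [0.5072, 0.3602, 0.3125]
tcp_rot: [-0.054, 3.137, 0.008]
wrist_force: [0.1, -0.3, -0.9]
finger_gap: 0.0382
gripper_force: 0.0
```

```bash
python3 - <<'E'
from h import *
s,r=state()
p=snap('wrist','w8.png')
for t,z in [('lever_grip',.014),('mat',.003)]:
    for d in optics.regions_of(p,t)[:2]:
        c=max(cv2.findContours(d['mask'].astype(np.uint8),0,2)[0],key=cv2.contourArea)
        b=cv2.minAreaRect(unproj(p,c[:,0,:],z)[:,:2].astype(np.float32)); print(t,round(d['p'],2),np.round(b[0],4),np.round(b[1],4),round(b[2],1))
# lid rib
print([(np.round(d['position'],3).tolist(),round(d['p'],2)) for d in optics.look_for(p,'lid_grip')][:2])
move(box(0,0,.25),down(YB)); print(box(0,0,.1))
E
```

```text
t 21.77 tcp [0.5072 0.3602 0.3125] F [ 0.1 -0.3 -0.9] gap 0.0382 gf 0.0
[[-0.999, -0.034, 0.004], [-0.034, 0.999, 0.005], [-0.004, 0.005, -1.0]]
lever_grip 0.92 [0.5266 0.3575] [0.1789 0.0238] 1.4
lever_grip 0.79 [0.4401 0.56  ] [0.2509 0.0435] 28.3
mat 0.7 [0.5283 0.2596] [0.2507 0.2406] 1.8
[([0.547, 0.076, 0.061], 0.74), ([0.581, 0.05, 0.087], 0.61)]
move [-1.88, -11.94, 1.87] [-0.004, -0.008, -0.084]
[0.5724973  0.00112954 0.1       ]
```

Request:
{"name": "send_rows", "arguments": {"translation": [[-0.2, -1.8, 0], [-0.4, -3.6, 0], [-0.7, -5.4, 0], [-1, -7.2, 0], [-1.3, -9, 0.5], [-1.6, -10.8, 1.5], [-1.88, -11.94, 2.5], [-1.88, -11.94, 3.5], [-1.88, -11.94, 3.5]], "rot": [[0, 0, 0], [0, 0, -0.04], [0, 0, -0.084], [0, 0, -0.084], [0, 0, -0.084], [0, 0, -0.084], [-0.05, -0.008, -0.084], [-0.05, -0.008, -0.084], [-0.05, -0.008, -0.084]], "fingers": [55, 55, 55, 55, 55, 55, 55, 55, 55]}}

```text
time: 23.1
tool_pos: [0.5704, 0.0012, 0.1986]
tcp_rot: [0.184, -3.128, -0.076]
wrist_force: [-1.0, 0.2, 0.5]
finger_gap: 0.047
gripper_force: 0.0
```

```bash
python3 - <<'E'
from h import *
s,r=state(); print(np.round(s['qpos'],2))
p=snap('wrist'); c=p['color']
u=proj(p,[box(x,y,.112) for x in (-.04,.04) for y in (-.008,.008)]); print(np.round(u,0).tolist())
for q in u: cv2.drawMarker(c,tuple(int(round(v)) for v in q),(0,0,255),0,8)
cv2.imwrite('pics/w9.png',c)
move(box(0,0,.117),Rb*R.from_euler('x',.05)*Rb.inv()*down(YB))
E
```

```text
t 23.1 tcp [0.5704 0.0012 0.1986] F [-1.   0.2  0.5] gap 0.047 gf 0.0
[[-0.993, -0.117, -0.01], [-0.117, 0.992, 0.048], [0.004, 0.049, -0.999]]
[ 0.11  0.7  -0.28  1.78  0.2   0.69  1.42]
[[303.0, 162.0], [329.0, 162.0], [306.0, 276.0], [329.0, 275.0]]
move [-0.02, -0.18, 2.78] [-0.001, 0.0, 0.0]
```

View pics/w9.png

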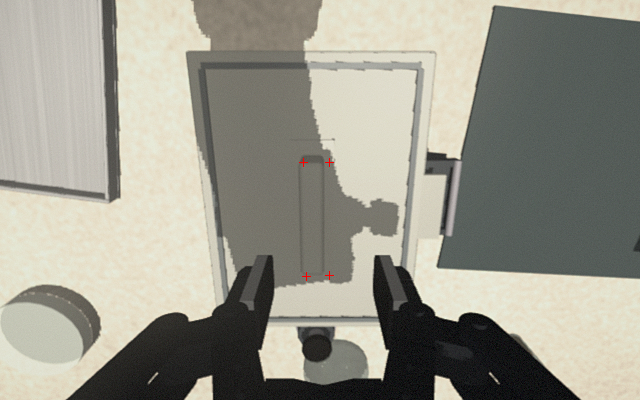

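The rib outline is at (301–323, 158–275), about 2 mm left of my markers. I'll grasp it.

Request:
{"name": "send_rows", "arguments": {"translation": [[0, -0.1, 1], [0, -0.23, 2], [0, -0.23, 2.6], [0, -0.23, 2.78], [0, -0.23, 2.78], [0, -0.23, 2.78], [0, -0.23, 2.78], [0, -0.23, 2.78]], "rot": [[0, 0, 0], [0, 0, 0], [0, 0, 0], [0, 0, 0], [0, 0, 0], [0, 0, 0], [0, 0, 0], [0, 0, 0]], "fingers": [55, 55, 55, 55, 55, 0, 0, 0], "grip_force": 70}}

```text
time: 24.15
tool_pos: [0.5746, -0.0021, 0.1192]
tcp_rot: [-0.184, 3.132, 0.073]
wrist_force: [-0.3, -3.0, 5.5]
finger_gap: 0.0142
gripper_force: 69.9
```

Request:
{"name": "send_rows", "arguments": {"translation": [[0, 0, -0.1], [0, 0, -0.2], [0, 0, -0.35], [0, 0, -0.5], [0, 0, -0.7], [0, 0, -1]], "rot": [[0, 0, 0], [0, 0, 0], [0, 0, 0], [0, 0, 0], [0, 0, 0], [0, 0, 0]], "fingers": [0, 0, 0, 0, 0, 0]}}

```text
time: 24.9
tool_pos: [0.5736, -0.0025, 0.1487]
tcp_rot: [-0.186, 3.134, 0.075]
wrist_force: [-0.5, -0.6, -3.4]
finger_gap: 0.0141
gripper_force: 68.9
```

Request:
{"name": "send_rows", "arguments": {"translation": [[0, 0, -1], [0, 0.5, -2], [0.1, 2.2, -2.3], [0.3, 4, -2.3], [0.4, 5.5, -2.3], [0.6, 7, -2.3], [0.6, 7.5, -1.5], [0.6, 7.5, -1.5], [0.6, 7.5, -1.5]], "rot": [[0, 0, 0], [0.02, 0, 0], [0.05, 0, 0.04], [0.05, 0, 0.084], [0.05, 0, 0.084], [0.05, 0, 0.084], [0.05, 0, 0.084], [0.05, 0, 0.084], [0.05, 0, 0.084]], "fingers": [0, 0, 0, 0, 0, 0, 0, 0, 0]}}

```text
time: 26.02
tool_pos: [0.53, 0.2148, 0.2046]
tcp_rot: [-0.051, 3.138, -0.005]
wrist_force: [0.3, -0.3, -2.9]
finger_gap: 0.014
gripper_force: 68.9
```

```bash
python3 - <<'E'
from h import *
s,r=state()
move([.5294,.233,.0575],down(np.radians(2)))
p=snap('wrist','w10.png')
o=s['tool_pos']; 
print([(np.round(d['position'],3).tolist(),round(d['p'],2)) for d in optics.look_for(p,'lever_grip')][:2])
for n in ['scene','wrist']:
  q=snap(n)
  for k in range(1): print(n,[(np.round(d['position'],3).tolist(),round(d['p'],2)) for d in optics.look_for(q,'mailer0_mid')][:6])
E
```

```text
t 26.02 tcp [0.53   0.2148 0.2046] F [ 0.3 -0.3 -2.9] gap 0.014 gf 68.9
[[-0.999, -0.033, 0.003], [-0.033, 0.999, -0.003], [-0.003, -0.003, -1.0]]
move [0.01, 0.62, 4.9] [-0.003, 0.003, -0.002]
[]
scene [([0.506, -0.265, 0.004], 0.71)]
wrist [([0.692, 0.017, 0.094], 0.55)]
```

Request:
{"name": "send_rows", "arguments": {"translation": [[0, 0.62, 1.2], [0, 0.62, 2.6], [0, 0.62, 3.8], [0, 0.62, 4.5], [0, 0.62, 4.75], [0, 0.62, 4.9], [0, 0.62, 4.95], [0, 0.62, 4.95]], "rot": [[0, 0, 0], [0, 0, 0], [0, 0, 0], [0, 0, 0], [0, 0, 0], [0, 0, 0], [0, 0, 0], [0, 0, 0]], "fingers": [0, 0, 0, 0, 0, 0, 0, 0]}}

```text
time: 27.32
tool_pos: [0.5297, 0.2349, 0.0565]
tcp_rot: [-0.053, 3.137, -0.002]
wrist_force: [-1.4, -1.6, 1.5]
finger_gap: 0.0142
gripper_force: 69.6
```

Request:
{"name": "send_rows", "arguments": {"translation": [[0, 0, 0], [0, 0, 0], [0, 0, -1], [0, 0, -3], [0, 0, -5], [0, 0, -6.5], [-0.3, -1.8, -7], [-0.6, -3.6, -7], [-0.9, -5.4, -7], [-1.2, -7.2, -7], [-1.3, -8, -7], [-1.3, -8, -7]], "rot": [[0, 0, 0], [0, 0, 0], [0, 0, 0], [0, 0, 0], [0, 0, 0], [0, 0, 0], [0, 0, 0], [0, 0, -0.04], [0, 0, -0.084], [0, 0, -0.084], [0, 0, -0.084], [0, 0, -0.084]], "fingers": [50, 50, 50, 50, 50, 50, 70, 70, 70, 70, 70, 70]}}

```text
time: 28.82
tool_pos: [0.576, -0.0063, 0.2659]
tcp_rot: [-0.178, 3.134, -0.005]
wrist_force: [-0.4, -1.0, 1.0]
finger_gap: 0.0599
gripper_force: 0.0
```

```bash
python3 - <<'E'
from h import *
s,r=state()
p=snap('wrist','w11.png'); np.save('w11.npy',p['world_from_camera'])
for t,z in [('mailer0_mid',.059),('lid_grip',.03),('lever_grip',.014),('tray_in',.02)]:
    for d in optics.regions_of(p,t)[:5]:
        c=max(cv2.findContours(d['mask'].astype(np.uint8),0,2)[0],key=cv2.contourArea)
        w=unproj(p,c[:,0,:],z)[:,:2].astype(np.float32); b=cv2.minAreaRect(w); m=np.r_[b[0],0]
        print(t,round(d['p'],2),np.round(b[0],4),np.round(b[1],4),round(b[2],1),'box',np.round(Rb.inv().apply(m-np.r_[C,0])[:2],4))
print('places',np.round(proj(p,[box(x,y,.059) for x in (-.048,.048) for y in (-.03,.03)]),0).tolist())
E
```

```text
t 28.82 tcp [ 0.576  -0.0063  0.2659] F [-0.4 -1.   1. ] gap 0.0599 gf 0.0
[[-0.994, -0.113, 0.002], [-0.113, 0.994, -0.003], [-0.002, -0.003, -1.0]]
lid_grip 0.72 [0.5271 0.2343] [0.2074 0.1744] 2.2 box [-0.0175  0.2369]
lid_grip 0.41 [0.8046 0.0521] [0.1315 0.0704] 9.5 box [0.2365 0.0231]
lid_grip 0.26 [0.6071 0.025 ] [0.2876 0.2146] 7.0 box [0.0372 0.0196]
lid_grip 0.22 [0.5853 0.3365] [0.0571 0.0195] 23.7 box [0.0525 0.3314]
lever_grip 0.89 [0.5904 0.3534] [0.0595 0.0192] 23.7 box [0.0595 0.3477]
tray_in 0.94 [ 0.5199 -0.2601] [0.1852 0.175 ] 87.3 box [-0.0832 -0.2532]
places [[300.0, 119.0], [364.0, 119.0], [303.0, 214.0], [361.0, 214.0]]
```

View pics/w11.png

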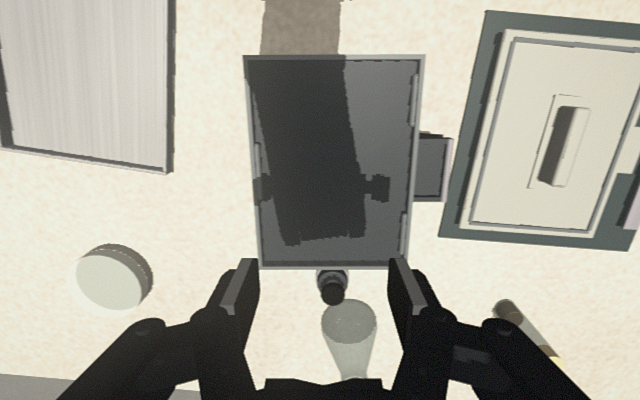

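```bash
python3 - <<'E'
from h import *
p=snap('wrist'); im=cv2.cvtColor(p['color'],6)
q=[cv2.cvtColor(snap(n)['color'],6) for n in ()]
for y in np.arange(-.084,.085,.006):
    u=proj(p,[box(x,y,.045) for x in np.arange(-.108,.109,.008)]).astype(np.float32)
    print(int(round(y*1000)),' '.join('%3d'%k for k in cv2.remap(im,u[None,:,0],u[None,:,1],1)[0]))
s=snap('scene'); print('scene',[(round(d['p'],2),np.round(d['position'],3).tolist()) for t in ['mailer0_mid','lever_grip'] for d in optics.look_for(s,t)])
s=snap('side'); print('side',[(round(d['p'],2),np.round(d['position'],3).tolist()) for t in ['mailer0_mid','lever_grip'] for d in optics.look_for(s,t)])
E
```

```text
-84 234 189 180 182 185 174 181 180 173 180 173 172 175 162 170 159 172 164 165 166 164 165 158 164 159 161 156  78
-78 231  71  70  68  66  70  65  70  76  76  78 155 154 149 154 154  92  92  81  80  71  80  71  78  67  77  81  59
-72 234  69  71  69  72  88 114 113 113 110 109 103 108  99 103  63  65  67  65 100  99 100  97 100  96  96  99  98
-66 237  67  68  67  68  64  67  67  63  73  87 109 108 106 102  61  59  61  61 101  98  98  97  99  95  98  97  94
-60 140  67  65  66  65  62  64  60  66  63  63  61  60  60  64  63  61  61  89  99  98  98  99  96  94  96  94  95
-54 142  66  64  64  63  61  60  60  59  60  59  60  59  57  61  58  59  60  54  59  61  57  75  86  95  97  95  91
-48 136  62  66  62  62  62  62  60  56  60  58  60  57  56  55  55  57  53  59  55  60  57  59  59  66  90  95  94
-42 136  63  64  63  59  59  59  57  58  55  56  56  57  55  55  56  54  53  58  58  57  57  56  59  60  89  96  94
-36 144  64  61  60  59  58  57  56  54  53  55  55  56  54  53  55  54  54  56  53  55  52  55  58  60  95  96  92
-30 138  65  62  59  56  58  58  56  53  53  54  51  54 
[... 1774 characters left out ...]
 94  92  93
66 233  98 119 116 114 112 113 109 108 107 105 106 102 102 100 103 100  98  95  96  94  95  92  95  92  90  90  92
72 232  88 116  83 114  93  74  99  76 107 104 103 102 103 100 101  97  97  98  94  83  66  87  67  91  64  94  44
78 230  87  72 156 159 152 157 156 154  59  56  56  53  55  55  58  52  57  51  59  64 142 138 147 135 142 133  65
84 233 187 185 182 184 192 185 185 186 186 137 141 140 142 137 137 138 135 131 194 186 189 190 187 197 192 195  76
scene [(0.17, [0.702, 0.017, 0.096]), (0.67, [0.283, 0.303, 0.014]), (0.59, [0.427, 0.54, 0.013]), (0.55, [0.518, 0.358, 0.016])]
side [(0.79, [0.406, 0.533, 0.015]), (0.62, [0.508, 0.354, 0.016]), (0.58, [0.275, 0.307, 0.015])]
```

```bash
python3 - <<'E'
from h import *
def f(p,pts,size):
    u=proj(p,pts); a=np.floor(u.min(0)).astype(int)-4; b=np.ceil(u.max(0)).astype(int)+4
    c=p['color'][a[1]:b[1],a[0]:b[0]]; k=min(size[0]/c.shape[1],size[1]/c.shape[0])
    l=cv2.cvtColor(c,cv2.COLOR_BGR2LAB); l[...,0]=cv2.createCLAHE(4,(2,2)).apply(l[...,0]); c=cv2.cvtColor(l,cv2.COLOR_LAB2BGR)
    c=cv2.resize(c,None,fx=k,fy=k,interpolation=cv2.INTER_CUBIC); o=np.zeros((size[1],size[0],3),np.uint8); o[:c.shape[0],:c.shape[1]]=c; print(a,k); return o
pts=[box(x,y,z) for x in(-.106,.106) for y in (-.08,.08) for z in(.035,.08)]
w,s,c=[snap(n) for n in('wrist','side','scene')]
cv2.imwrite('pics/m12.png',np.hstack([f(w,pts,(400,600)),np.vstack([f(s,pts,(400,300)),f(c,pts,(400,300))])]))
E
```

```text
[228  45] 1.9607843137254901
[285 190] 3.883495145631068
[252 184] 3.5714285714285716
```

View pics/m12.png

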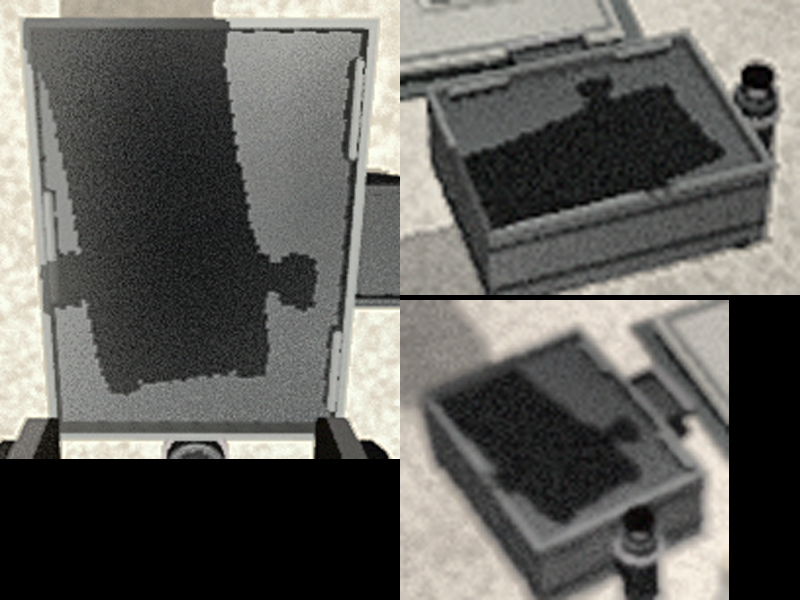

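```bash
python3 - <<'E'
from h import *
P=[snap(n) for n in('wrist','side','scene')]
for nm,uv in [('knob',[(380,187.9),(335.7,212.7),(314.2,220.4)]),('corner',[(364.7,236.3),(354.5,211.9),(318.6,231.6)])]:
    for z in (.03,.04,.05,.06,.065,.07,.075):
        q=[Rb.inv().apply(unproj(p,u,z)[0]-np.r_[C,0])[:2]*1000 for p,u in zip(P,uv)]
        print(nm,z,[np.round(a,1).tolist() for a in q])
print(optics.look_for(P[0],'shelf')[:2])
E
```

```text
knob 0.03 [[29.0, 56.4], [32.4, 79.3], [-8.6, 63.3]]
knob 0.04 [[25.8, 54.7], [28.2, 68.9], [-0.1, 58.5]]
knob 0.05 [[22.7, 52.9], [24.1, 58.5], [8.4, 53.7]]
knob 0.06 [[19.5, 51.2], [19.9, 48.0], [16.9, 48.9]]
knob 0.065 [[17.9, 50.3], [17.8, 42.8], [21.1, 46.5]]
knob 0.07 [[16.4, 49.5], [15.8, 37.6], [25.4, 44.1]]
knob 0.075 [[14.8, 48.6], [13.7, 32.4], [29.6, 41.7]]
corner 0.03 [[87.2, 42.1], [86.7, 64.7], [38.4, 50.3]]
corner 0.04 [[82.4, 40.7], [81.9, 54.4], [46.4, 45.7]]
corner 0.05 [[77.6, 39.4], [77.1, 44.2], [54.5, 41.0]]
corner 0.06 [[72.8, 38.1], [72.2, 33.9], [62.5, 36.3]]
corner 0.065 [[70.4, 37.4], [69.8, 28.8], [66.5, 34.0]]
corner 0.07 [[68.1, 36.7], [67.4, 23.7], [70.6, 31.6]]
corner 0.075 [[65.7, 36.1], [65.0, 18.5], [74.6, 29.3]]
[{'position': [0.5568, 0.0038, 0.0648], 'p': 0.89}, {'position': [0.5175, 0.2284, 0.0204], 'p': 0.65}]
```

The composite shows a smooth, uniform grey surface filling the box, edge to edge. I triangulate it at about 59 mm high, which is level with the mailer tops, and I see no ribs or mailers. I've now used all 14 views, so the rest has to be numeric. I'll move the arm aside so its shadow leaves the box, then measure again.

Request:
{"name": "send_rows", "arguments": {"translation": [[0.4, -1.2, -0.6], [0.8, -2.5, -1.2], [1.2, -3.8, -1.8], [1.6, -5, -2.4], [2, -6.2, -3], [2, -6.5, -3], [2, -6.5, -3]], "rot": [[0, 0, 0], [0, 0, 0], [0, 0, 0], [0, 0, 0], [0, 0, 0], [0, 0, 0], [0, 0, 0]], "fingers": [70, 70, 70, 70, 70, 70, 70]}}

```text
time: 30.65
tool_pos: [0.5391, -0.2036, 0.3557]
tcp_rot: [-0.185, 3.134, -0.001]
wrist_force: [0.2, 0.6, -0.3]
finger_gap: 0.0596
gripper_force: 0.0
```

```bash
python3 - <<'E'
from h import *
s,r=state()
p=snap('wrist','w13.png'); im=p['color']; g=cv2.cvtColor(im,6)
print('z=.06 wrist')
for y in np.arange(-.084,.085,.006):
    u=proj(p,[box(x,y,.06) for x in np.arange(-.108,.109,.008)]).astype(np.float32)
    print(int(round(y*1000)),' '.join('%3d'%k for k in cv2.remap(g,u[None,:,0],u[None,:,1],1)[0]))
for nm,X in [('sheet',box(.02,-.02,.06)),('rim+y',box(0,.075,.075)),('wall out',box(-.05,-.077,.04)),('lidtop',[.60,.28,.02])]:
    print(nm,cv2.remap(im,*proj(p,[X]).astype(np.float32).T[:,:,None],1).ravel())
for n in ['wrist','side','scene']:
    q=snap(n)
    for t in ['mailer0_mid','lid_plug','drybox','lever_grip']:
        print(n,t,[(round(d['p'],2),np.round(d['position'],3).tolist()) for d in optics.look_for(q,t)][:4])
E
```

```text
t 30.65 tcp [ 0.5391 -0.2036  0.3557] F [ 0.2  0.6 -0.3] gap 0.0596 gf 0.0
[[-0.993, -0.118, 0.002], [-0.118, 0.993, -0.001], [-0.002, -0.001, -1.0]]
z=.06 wrist
-84 138  57  57  53  53  55  53  55  51  52  49  51  53  50  49  51  51  50  51  51  48  46  46  45  44 178  66  69
-78 105  59  53  53  52  53  47  52  50  51  48  51  46  53  48  46  48  49  46  48  43  48  48  47  42  43 118  61
-72 137 106 104 101 104 102 102 102 105 101 101 102  99  98 100 101 100  99 100  95  98 100  99  99  99 100  99  17
-66 113 135  89  88  84  86  82  81  83  78  82 111 111 114 112 113 109 110  76  77  76  76  76  75  74  75  66  42
-60 131 139  88  86  85  82  81  81  82  82  77  80  79  80  78  77  77  76  75  77  78  76  78  76  75  73  71  85
-54 136 132  85  85  86  83  78  83  80  81  78  77  80  78  79  78  77  76  77  77  75  77  74  77  78  73  68  84
-48 109 134  86  85  85  81  82  82  80  81  78  78  76  77  79  78  77  78  75  79  76  74  75  77  74  74  70  81
-42 138 134  84  84  83  81  79  81  82  83  79  78  77  76  75  77  77  76  79  77  76  75  75  76  74  73  69  82
-36 115 13
[... 2438 characters left out ...]
8 118]
wall out [50 51 49]
lidtop [0 0 0]
wrist mailer0_mid [(0.27, [0.544, 0.194, 0.018])]
wrist lid_plug [(0.64, [0.543, 0.193, 0.017])]
wrist drybox [(0.84, [0.56, 0.004, 0.063])]
wrist lever_grip []
side mailer0_mid [(0.6, [0.522, 0.228, 0.021])]
side lid_plug [(0.68, [0.519, 0.226, 0.019])]
side drybox [(0.95, [0.566, -0.025, 0.064])]
side lever_grip [(0.72, [0.506, 0.356, 0.016]), (0.65, [0.276, 0.304, 0.012]), (0.59, [0.406, 0.536, 0.021])]
scene mailer0_mid [(0.6, [0.702, 0.013, 0.096])]
scene lid_plug [(0.66, [0.542, 0.227, 0.018])]
scene drybox [(0.63, [0.596, -0.001, 0.059])]
scene lever_grip [(0.8, [0.428, 0.539, 0.013]), (0.78, [0.519, 0.36, 0.017]), (0.5, [0.28, 0.305, 0.017])]
```

The surface is uniform, with no tab or hole. I'll probe it gently with open fingers straddling the (-48,-30) place and watch the force.

```bash
python3 - <<'E'
from h import *
move(box(-.048,-.03,.13),down(YB)); print(box(-.048,-.03,0))
E
```

```text
move [-0.3, 5.67, 7.53] [-0.002, 0.002, -0.0]
[ 0.52838707 -0.03434281  0.        ]
```

Request:
{"name": "send_rows", "arguments": {"translation": [[-0.1, 1.7, 1], [-0.2, 3.4, 2.5], [-0.3, 5, 4], [-0.3, 5.67, 5.5], [-0.3, 5.67, 7], [-0.3, 5.67, 7.53], [-0.3, 5.67, 7.53], [-0.3, 5.67, 7.53]], "rot": [[0, 0, 0], [0, 0, 0], [0, 0, 0], [0, 0, 0], [0, 0, 0], [0, 0, 0], [0, 0, 0], [0, 0, 0]], "fingers": [58, 58, 58, 58, 58, 58, 58, 58], "grip_force": 30}}

```text
time: 32.45
tool_pos: [0.5298, -0.0349, 0.1315]
tcp_rot: [-0.184, 3.131, -0.003]
wrist_force: [0.1, 0.5, 0.0]
finger_gap: 0.0496
gripper_force: 0.0
```

Request:
{"name": "send_rows", "arguments": {"translation": [[0, 0, 0.5], [0, 0, 0.9], [0, 0, 1.2], [0, 0, 1.4], [0, 0, 1.5], [0, 0, 1.5]], "rot": [[0, 0, 0], [0, 0, 0], [0, 0, 0], [0, 0, 0], [0, 0, 0], [0, 0, 0]], "fingers": [58, 58, 58, 58, 58, 58]}}

```text
time: 33.2
tool_pos: [0.5286, -0.0344, 0.0849]
tcp_rot: [-0.186, 3.134, -0.003]
wrist_force: [-0.2, 0.4, 0.4]
finger_gap: 0.0496
gripper_force: 0.0
```

```bash
python3 - <<'E'
from h import *
s,r=state(); print(np.round(Rb.inv().apply(s['tool_pos']-np.r_[C,0]),4),ctrl.tips_ahead)
E
```

```text
t 33.2 tcp [ 0.5286 -0.0344  0.0849] F [-0.2  0.4  0.4] gap 0.0496 gf 0.0
[[-0.993, -0.118, 0.002], [-0.118, 0.993, -0.002], [-0.002, -0.002, -1.0]]
[-0.0477 -0.0301  0.0849] 0.025
```

Request:
{"name": "send_rows", "arguments": {"translation": [[0, 0, 0.1], [0, 0, 0.2], [0, 0, 0.3], [0, 0, 0.3]], "rot": [[0, 0, 0], [0, 0, 0], [0, 0, 0], [0, 0, 0]], "fingers": [58, 58, 58, 58]}}

```text
time: 33.7
tool_pos: [0.5285, -0.0344, 0.0758]
tcp_rot: [-0.186, 3.134, -0.003]
wrist_force: [0.4, -0.3, 0.3]
finger_gap: 0.0494
gripper_force: 0.0
```

Request:
{"name": "send_rows", "arguments": {"translation": [[0, 0, 0.1], [0, 0, 0.2], [0, 0, 0.27], [0, 0, 0.27]], "rot": [[0, 0, 0], [0, 0, 0], [0, 0, 0], [0, 0, 0]], "fingers": [58, 58, 58, 58]}}

```text
time: 34.2
tool_pos: [0.5286, -0.0344, 0.0677]
tcp_rot: [-0.186, 3.134, -0.003]
wrist_force: [0.4, 1.0, -0.7]
finger_gap: 0.0493
gripper_force: 0.0
```

```bash
python3 - <<'E'
from h import *
s,r=state()
p=snap('wrist'); g=cv2.cvtColor(p['color'],6)
for y in np.arange(-.072,.02,.006):
    u=proj(p,[box(x,y,.06) for x in np.arange(-.108,.0,.006)]).astype(np.float32)
    print(int(round(y*1000)),' '.join('%3d'%k for k in cv2.remap(g,u[None,:,0],u[None,:,1],1)[0]))
for t in ['mailer0_mid']:
  for n in ['wrist','side','scene']:
    q=snap(n); print(n,[(round(d['p'],2),np.round(d['position'],3).tolist()) for d in optics.look_for(q,t)][:4])
E
```

```text
t 34.2 tcp [ 0.5286 -0.0344  0.0677] F [ 0.4  1.  -0.7] gap 0.0493 gf 0.0
[[-0.993, -0.118, 0.002], [-0.118, 0.993, -0.002], [-0.002, -0.002, -1.0]]
-72 232  74  88  64  61  60  57  58  56  58  38  36  28  29  30  27  24  30
-66  75  69  86  55  59  54  55  54  55  54  79  80  26  25  22  25  19  19
-60  72  67  81  58  49  57  48  53  52  81  25  19  19  23  21  40  46  45
-54  68  64  80  53  49  51  50  50  52  48  48  47  49  50  46  46  46  46
-48  65  65  81  51  49  47  49  50  51  48  50  49  46  51  48  47  51  46
-42  62  67  82  48  53  45  50  48  50  52  46  48  47  49  48  48  45  49
-36  62  59  82  51  51  47  49  51  52  50  47  48  43  44  50  48  45  45
-30  63  63  79  48  49  49  50  49  49  48  49  48  49  46  47  49  47  47
-24  67  66  81  54  50  51  51  50  48  48  48  45  48  49  46  49  50  48
-18  63  62  81  49  51  50  49  49  50  49  49  48  47  48  47  45  45  45
-12  64  61  81  49  54  46  49  52  52  48  47  49  47  48  51  47  45  47
-6  66  66  78  53  48  49  50  49  51  51  47  50  45  47  50  49  47  45
0  70  65  83  51  52  50  50  51  51  80  79  18  26  24  21  19  46  35
6  68  67  83  52  50  53  49  50  48  46  20  84  20  18  22  22  16  19
12  69  64  82  49  52  48  50  49  89  86  49  19  19  20  14  12  19  19
18  70  65  82  49  66  90  88  90  85  49  45  48  19  22  19  14  19  14
wrist [(0.2, [0.5, -0.003, 0.066])]
side []
scene []
```

The fingers pass through the surface with no force, so it is only an optical veil. The mailers underneath can be found by touch, so I'll close gently here.

Request:
{"name": "send_rows", "arguments": {"translation": [[0, 0, 0.1], [0, 0, 0.1], [0, 0, 0.1], [0, 0, 0.1], [0, 0, 0.1]], "rot": [[0, 0, 0], [0, 0, 0], [0, 0, 0], [0, 0, 0], [0, 0, 0]], "fingers": [58, 30, 30, 30, 30], "grip_force": 25}}

```text
time: 35.17
tool_pos: [0.5287, -0.0344, 0.0649]
tcp_rot: [-0.186, 3.134, -0.003]
wrist_force: [-0.3, 0.8, -0.3]
finger_gap: 0.0256
gripper_force: 0.0
```

No mailer at (-48,-30). Trying (-48,+30).

Request:
{"name": "send_rows", "arguments": {"translation": [[0, 0, -0.6], [0, 0, -1.3], [0, 1, -1.3], [0, 2, -1.3], [0, 2, -1.1], [0, 2, -0.6], [0, 2, -0.3], [0, 2, 0], [0, 2, 0]], "rot": [[0, 0, 0], [0, 0, 0], [0, 0, 0], [0, 0, 0], [0, 0, 0], [0, 0, 0], [0, 0, 0], [0, 0, 0], [0, 0, 0]], "fingers": [58, 58, 58, 58, 58, 58, 58, 58, 58]}}

```text
time: 36.3
tool_pos: [0.5211, 0.0246, 0.0638]
tcp_rot: [-0.185, 3.136, -0.004]
wrist_force: [-0.4, 0.3, -0.4]
finger_gap: 0.0495
gripper_force: 0.0
```

Request:
{"name": "send_rows", "arguments": {"translation": [[0, 0, 0], [0, 0, 0], [0, 0, 0], [0, 0, 0]], "rot": [[0, 0, 0], [0, 0, 0], [0, 0, 0], [0, 0, 0]], "fingers": [30, 30, 30, 30]}}

```text
time: 36.8
tool_pos: [0.5217, 0.0252, 0.0649]
tcp_rot: [-0.186, 3.134, -0.003]
wrist_force: [-1.1, 0.8, 0.2]
finger_gap: 0.0337
gripper_force: 25.2
```

Mailer found at (-48,+30). I'll lift it and carry it toward the tray.

Request:
{"name": "send_rows", "arguments": {"translation": [[0, 0, 0], [0, 0, -0.5], [0, 0, -1.5], [0, 0, -2.8], [0, 0, -4], [0, 0, -4.6], [0, -1.5, -4.6], [0, -3, -4.6], [0, -4.5, -4.6], [0, -6, -4.6], [0, -7.5, -4.6], [0, -8, -4.6]], "rot": [[0, 0, 0], [0, 0, 0], [0, 0, 0], [0, 0, 0], [0, 0, 0], [0, 0, 0], [0, 0, 0], [0, 0, 0.04], [0, 0, 0.08], [0, 0, 0.12], [0, 0, 0.162], [0, 0, 0.162]], "fingers": [30, 30, 30, 30, 30, 30, 30, 30, 30, 30, 30, 30], "grip_force": 45}}

```text
time: 38.3
tool_pos: [0.5489, -0.217, 0.204]
tcp_rot: [0.077, 3.138, -0.007]
wrist_force: [-0.1, 1.0, -0.3]
finger_gap: 0.0336
gripper_force: 45.3
```

```bash
python3 - <<'E'
from h import *
s,r=state(); 
for n in ['wrist','side','scene']:
    p=snap(n)
    for t,z in [('tray_in',.02),('mailer0_mid',s['tool_pos'][2]-.006)]:
      for d in optics.regions_of(p,t)[:3]:
        c=max(cv2.findContours(d['mask'].astype(np.uint8),0,2)[0],key=cv2.contourArea)
        w=unproj(p,c[:,0,:],z)[:,:2].astype(np.float32); b=cv2.minAreaRect(w)
        ys,xs=np.nonzero(d['mask']); print(n,t,round(d['p'],2),np.round(b[0],4),np.round(b[1],4),round(b[2],1),(xs.min(),xs.max(),ys.min(),ys.max()),p['color'][d['mask']].mean(0).round())
E
```

```text
t 38.3 tcp [ 0.5489 -0.217   0.204 ] F [-0.1  1.  -0.3] gap 0.0336 gf 45.3
[[-0.999, 0.049, 0.002], [0.049, 0.999, -0.004], [-0.003, -0.004, -1.0]]
wrist tray_in 0.92 [ 0.5041 -0.2652] [0.18   0.2036] 87.4 (np.int64(146), np.int64(375), np.int64(0), np.int64(236)) [156. 163. 166.]
wrist mailer0_mid 0.71 [ 0.5314 -0.1246] [0.1394 0.0684] 14.4 (np.int64(462), np.int64(639), np.int64(62), np.int64(364)) [74. 75. 73.]
wrist mailer0_mid 0.43 [ 0.5887 -0.2321] [0.0382 0.0244] 40.9 (np.int64(274), np.int64(338), np.int64(326), np.int64(384)) [176. 192. 191.]
wrist mailer0_mid 0.4 [ 0.5843 -0.0947] [0.0227 0.0131] 44.6 (np.int64(579), np.int64(617), np.int64(331), np.int64(363)) [35. 37. 38.]
side tray_in 0.79 [ 0.4994 -0.2707] [0.1895 0.2107] 87.6 (np.int64(283), np.int64(385), np.int64(285), np.int64(368)) [88. 92. 92.]
side tray_in 0.42 [0.5299 0.033 ] [0.2706 0.1391] 88.9 (np.int64(292), np.int64(382), np.int64(198), np.int64(268)) [47. 48. 46.]
scene tray_in 0.78 [ 0.5097 -0.2664] [0.1822 0.2303] 87.2 (np.int64(169), np.int64(243), np.int64(219), np.int64(285)) [93. 95. 98.]
scene mailer0_mid 0.69 [ 0.8855 -0.2693] [0.0743 0.0905] 87.1 (np.int64(216), np.int64(252), np.int64(296), np.int64(331)) [111. 118. 120.]
scene mailer0_mid 0.42 [ 0.7248 -0.035 ] [0.2575 0.1833] 6.3 (np.int64(259), np.int64(337), np.int64(192), np.int64(269)) [53. 54. 53.]
scene mailer0_mid 0.22 [0.8579 0.1721] [0.0242 0.1002] 52.6 (np.int64(397), np.int64(409), np.int64(224), np.int64(253)) [85. 94. 99.]
```

```bash
cat >> h.py <<'E'
def tray(x,y,z): return R.from_euler('z',-2.6,degrees=True).apply([x,y,z])+np.array([.502,-.265,0])
YT=np.radians(-2.6)
E
python3 - <<'E'
from h import *
for x,y in [(-.048,.04),(.048,.04)]: move(tray(x,y,.038),down(YT))
E
```

```text
move [3.12, -0.51, 5.5] [-0.001, 0.002, 0.004]
move [-0.08, -0.52, 5.51] [-0.001, 0.002, 0.004]
```

Request:
{"name": "send_rows", "arguments": {"translation": [[1.2, -0.2, 1], [2.4, -0.4, 2], [3.12, -0.5, 3.2], [3.12, -0.51, 4.4], [3.12, -0.51, 5.1], [3.12, -0.51, 5.4], [3.12, -0.51, 5.5], [3.12, -0.51, 5.5]], "rot": [[0, 0, 0], [0, 0, 0], [0, 0, 0], [0, 0, 0], [0, 0, 0], [0, 0, 0], [0, 0, 0], [0, 0, 0]], "fingers": [30, 30, 30, 30, 30, 30, 30, 30]}}

```text
time: 39.75
tool_pos: [0.4563, -0.2244, 0.0386]
tcp_rot: [0.068, 3.137, -0.003]
wrist_force: [-0.1, 0.3, -1.2]
finger_gap: 0.0331
gripper_force: 45.3
```

Request:
{"name": "send_rows", "arguments": {"translation": [[0, 0, 0.05], [0, 0, 0.1], [0, 0, 0.1]], "rot": [[0, 0, 0], [0, 0, 0], [0, 0, 0]], "fingers": [30, 30, 30]}}

```text
time: 40.12
tool_pos: [0.4559, -0.2245, 0.0352]
tcp_rot: [0.069, 3.138, -0.003]
wrist_force: [0.3, 0.5, -0.9]
finger_gap: 0.0327
gripper_force: 45.3
```

Request:
{"name": "send_rows", "arguments": {"translation": [[0, 0, 0.04], [0, 0, 0.07], [0, 0, 0.07]], "rot": [[0, 0, 0], [0, 0, 0], [0, 0, 0]], "fingers": [30, 30, 30]}}

```text
time: 40.5
tool_pos: [0.4559, -0.2245, 0.0339]
tcp_rot: [0.068, 3.138, -0.003]
wrist_force: [-1.0, 0.3, 11.4]
finger_gap: 0.0328
gripper_force: 46.7
```

Request:
{"name": "send_rows", "arguments": {"translation": [[0, 0, -0.05], [0, 0, -0.05], [0, 0, -0.05], [0, 0, -0.5], [0, 0, -2], [0, 0, -4], [0, 0, -5.5], [0, 0, -5.5]], "rot": [[0, 0, 0], [0, 0, 0], [0, 0, 0], [0, 0, 0], [0, 0, 0], [0, 0, 0], [0, 0, 0], [0, 0, 0]], "fingers": [52, 52, 52, 52, 52, 55, 58, 58]}}

```text
time: 41.5
tool_pos: [0.4573, -0.2251, 0.202]
tcp_rot: [0.069, 3.131, -0.007]
wrist_force: [-0.1, 0.5, -1.1]
finger_gap: 0.0495
gripper_force: 0.0
```

```bash
python3 - <<'E'
from h import *
s,r=state(); 
p=snap('wrist','w14.png')
for t,z in [('mailer0_mid',.028),('tray_in',.02)]:
  for d in optics.regions_of(p,t)[:3]:
    c=max(cv2.findContours(d['mask'].astype(np.uint8),0,2)[0],key=cv2.contourArea)
    b=cv2.minAreaRect(unproj(p,c[:,0,:],z)[:,:2].astype(np.float32))
    ys,xs=np.nonzero(d['mask']); print(t,round(d['p'],2),np.round(b[0],4),np.round(b[1],4),round(b[2],1),(xs.min(),xs.max(),ys.min(),ys.max()),p['color'][d['mask']].mean(0).round())
g=p['color']
for y in np.arange(.02,.065,.005):
    u=proj(p,[tray(x,y,.028) for x in np.arange(-.096,.005,.005)]).astype(np.float32)
    v=cv2.remap(g,u[None,:,0],u[None,:,1],1)[0]; print(int(round(y*1000)),' '.join('%d/%d'%(k[0],k[2]) for k in v))
move(box(.048,.03,.13),down(YB))
E
```

```text
t 41.5 tcp [ 0.4573 -0.2251  0.202 ] F [-0.1  0.5 -1.1] gap 0.0495 gf 0.0
[[-0.999, 0.044, 0.01], [0.044, 0.999, -0.005], [-0.01, -0.004, -1.0]]
tray_in 0.69 [ 0.5005 -0.2647] [0.1809 0.2114] 87.1 (np.int64(177), np.int64(384), np.int64(108), np.int64(313)) [144. 151. 154.]
tray_in 0.68 [0.608  0.0092] [0.3127 0.1727] 15.0 (np.int64(463), np.int64(639), np.int64(164), np.int64(399)) [66. 66. 65.]
20 101/109 102/109 99/108 102/109 101/109 102/107 102/106 100/108 98/106 101/108 100/107 101/109 98/105 97/103 97/103 99/104 96/104 97/104 99/105 98/105 97/103
25 99/104 91/105 105/118 102/117 105/120 103/118 104/119 102/118 101/115 102/116 106/120 103/120 105/119 89/100 95/109 96/112 98/112 96/109 96/112 97/104 96/102
30 100/107 88/102 104/119 104/118 97/113 95/110 96/112 101/116 98/112 98/115 102/117 103/119 101/116 86/99 98/112 95/110 95/108 95/112 96/109 100/107 102/108
35 100/104 86/102 106/119 103/117 96/111 95/111 99/116 97/110 100/117 100/118 101/117 105/117 103/119 86/99 95/110 99/113 98/112 99/111 94/107 97/104 97/102
40 96/102 92/106 102/117 103/118 100/115 98/113 98/116 100/115 99/117 101/116 101/115 105/120 103/118 88/99 95/109 95/111 93/110 97/110 98/110 98/105 97/102
45 100/104 89/103 105/120 102/116 97/113 95/112 102/120 100/114 101/116 97/112 104/116 105/119 103/120 88/101 96/109 97/110 96/111 97/111 96/109 98/103 97/101
50 101/106 91/103 102/118 103/120 101/117 104/118 102/117 99/116 100/116 101/116 98/115 103/119 105/121 87/99 96/110 96/109 94/109 97/111 95/110 102/110 100/107
55 96/106 96/105 100/112 100/112 99/111 101/114 97/109 99/113 102/113 100/112 99/112 101/113 100/111 91/100 99/107 96/106 96/107 99/108 99/108 97/106 97/104
60 102/108 99/107 99/106 100/105 101/107 97/105 96/104 99/105 96/101 98/103 95/104 100/107 97/103 100/105 99/106 97/103 97/104 99/103 98/108 104/112 97/103
move [-5.01, 8.92, 2.25] [-0.002, 0.001, -0.162]
```

Mailer sits flat in the tray at the intended spot, with label print visible in the pixel values. Next, the place at (+48,+30).

Request:
{"name": "send_rows", "arguments": {"translation": [[-1, 1.5, 0], [-2, 3, 0], [-3, 4.5, 0], [-4, 6, 0], [-5, 7.5, 0], [-5, 8.9, 0.8], [-5.01, 8.92, 2.2], [-5.01, 8.92, 3.2], [-5.01, 8.92, 3.2]], "rot": [[0, 0, 0], [0, 0, 0], [0, 0, -0.04], [0, 0, -0.08], [0, 0, -0.12], [0, 0, -0.162], [0, 0, -0.162], [0, 0, -0.162], [0, 0, -0.162]], "fingers": [58, 58, 58, 58, 58, 58, 58, 58, 58], "grip_force": 25}}

```text
time: 42.78
tool_pos: [0.6144, 0.0362, 0.0981]
tcp_rot: [0.187, -3.13, 0.004]
wrist_force: [-0.2, -0.5, 0.4]
finger_gap: 0.0496
gripper_force: 0.0
```

```bash
python3 - <<'E'
from h import *
state(); move(box(.048,.03,.0645),down(YB))
E
```

```text
t 42.77 tcp [0.6144 0.0362 0.0981] F [-0.2 -0.5  0.4] gap 0.0496 gf 0.0
[[-0.993, -0.119, -0.006], [-0.119, 0.993, -0.003], [0.006, -0.002, -1.0]]
move [-0.08, 0.01, 1.12] [-0.002, -0.006, 0.001]
```

Request:
{"name": "send_rows", "arguments": {"translation": [[-0.05, 0, 0.4], [-0.05, 0, 0.7], [-0.05, 0, 1.0], [-0.05, 0, 1.12], [-0.05, 0, 1.12], [-0.05, 0, 1.12], [-0.05, 0, 1.12], [-0.05, 0, 1.12], [-0.05, 0, 1.12]], "rot": [[0, 0, 0], [0, 0, 0], [0, 0, 0], [0, 0, 0], [0, 0, 0], [0, 0, 0], [0, 0, 0], [0, 0, 0], [0, 0, 0]], "fingers": [58, 58, 58, 58, 58, 30, 30, 30, 30]}}

```text
time: 43.9
tool_pos: [0.6194, 0.0367, 0.0687]
tcp_rot: [-0.186, 3.133, -0.003]
wrist_force: [-0.4, -0.8, 4.2]
finger_gap: 0.0336
gripper_force: 25.5
```

Request:
{"name": "send_rows", "arguments": {"translation": [[0, 0, 0], [0, 0, -0.5], [0, 0, -1.5], [0, 0, -2.8], [0, 0, -4], [0, 0, -4.6], [0, -1.5, -4.6], [0.6, -3, -4.6], [1.2, -4.5, -4.6], [1.8, -6, -4.6], [2, -7.5, -4.6], [2, -8.5, -4.6]], "rot": [[0, 0, 0], [0, 0, 0], [0, 0, 0], [0, 0, 0], [0, 0, 0], [0, 0, 0], [0, 0, 0], [0, 0, 0.04], [0, 0, 0.08], [0, 0, 0.12], [0, 0, 0.162], [0, 0, 0.162]], "fingers": [30, 30, 30, 30, 30, 30, 30, 30, 30, 30, 30, 30], "grip_force": 45}}

```text
time: 45.4
tool_pos: [0.588, -0.2267, 0.2071]
tcp_rot: [0.074, 3.139, -0.005]
wrist_force: [-0.5, 0.1, -0.3]
finger_gap: 0.0332
gripper_force: 45.1
```

```bash
sed -i 's/\[.502,-.265,0\]/[.5005,-.2647,0]/' h.py; python3 - <<'E'
from h import *
s,r=state(); 
move(tray(.048,.04,.042),down(YT))
p=snap('wrist')
for d in optics.regions_of(p,'mailer0_mid')[:4]:
    ys,xs=np.nonzero(d['mask']); print(round(d['p'],2),(xs.min(),xs.max(),ys.min(),ys.max()))
g=cv2.cvtColor(p['color'],6)
print('col320',g[290:400:6,322].tolist()); print('row350',g[350,250:400:6].tolist())
for dx in (-.043,.043): print(np.round(proj(p,[s['tool_pos']+r.apply([dx,0,.006+.00])]),1))
q=snap('side'); 
for d in optics.regions_of(q,'mailer0_mid')[:4]:
    ys,xs=np.nonzero(d['mask']); print('side',round(d['p'],2),(xs.min(),xs.max(),ys.min(),ys.max()))
m=s['tool_pos']+r.apply([0,0,.018]); print(np.round(proj(q,[m+r.apply([a,b,c]) for a in(-.043,.043) for b in (-.017,.017) for c in(-.012,.012)]),0).tolist())
E
```

```text
t 45.4 tcp [ 0.588  -0.2267  0.2071] F [-0.5  0.1 -0.3] gap 0.0332 gf 45.1
[[-0.999, 0.047, 0.001], [0.047, 0.999, -0.003], [-0.001, -0.003, -1.0]]
move [1.26, -0.05, 5.5] [-0.003, 0.001, -0.002]
col320 [116, 116, 113, 115, 85, 108, 109, 106, 107, 105, 106, 107, 216, 214, 209, 213, 11, 16, 25]
row350 [29, 22, 27, 25, 198, 197, 187, 106, 110, 106, 105, 108, 106, 110, 106, 104, 107, 104, 185, 212, 211, 22, 8, 21, 19]
[[324.1 369.6]]
[[324.4 195.9]]
[[391.0, 252.0], [390.0, 259.0], [386.0, 240.0], [385.0, 248.0], [351.0, 257.0], [350.0, 264.0], [347.0, 245.0], [347.0, 253.0]]
```

Request:
{"name": "send_rows", "arguments": {"translation": [[0.6, 0, 1.2], [1.2, 0, 2.6], [1.26, -0.05, 4], [1.26, -0.05, 5], [1.26, -0.05, 5.3], [1.26, -0.05, 5.5], [1.26, -0.05, 5.5]], "rot": [[0, 0, 0], [0, 0, 0], [0, 0, 0], [0, 0, 0], [0, 0, 0], [0, 0, 0], [0, 0, 0]], "fingers": [30, 30, 30, 30, 30, 30, 30]}}

```text
time: 46.48
tool_pos: [0.5525, -0.2233, 0.0424]
tcp_rot: [0.068, 3.137, -0.003]
wrist_force: [-0.2, 0.3, -0.4]
finger_gap: 0.033
gripper_force: 45.2
```

Request:
{"name": "send_rows", "arguments": {"translation": [[0, 0, 0.05], [0, 0, 0.1], [0, 0, 0.1]], "rot": [[0, 0, 0], [0, 0, 0], [0, 0, 0]], "fingers": [30, 30, 30]}}

```text
time: 46.85
tool_pos: [0.5519, -0.2237, 0.0388]
tcp_rot: [0.069, 3.138, -0.003]
wrist_force: [0.5, 0.9, -0.8]
finger_gap: 0.0327
gripper_force: 45.2
```

Request:
{"name": "send_rows", "arguments": {"translation": [[0, 0, 0.04], [0, 0, 0.08], [0, 0, 0.11], [0, 0, 0.11]], "rot": [[0, 0, 0], [0, 0, 0], [0, 0, 0], [0, 0, 0]], "fingers": [30, 30, 30, 30]}}

```text
time: 47.35
tool_pos: [0.552, -0.2237, 0.0377]
tcp_rot: [0.069, 3.138, -0.004]
wrist_force: [-3.7, 1.3, 19.5]
finger_gap: 0.033
gripper_force: 47.6
```

Request:
{"name": "send_rows", "arguments": {"translation": [[0, 0, -0.08], [0, 0, -0.08], [0, 0, -0.08], [0, 0, -0.08], [0, 0, -0.5], [0, 0, -2], [0, 0, -4], [0, 0, -5.5], [0, 0, -5.5]], "rot": [[0, 0, 0], [0, 0, 0], [0, 0, 0], [0, 0, 0], [0, 0, 0], [0, 0, 0], [0, 0, 0], [0, 0, 0], [0, 0, 0]], "fingers": [30, 52, 52, 52, 52, 52, 55, 58, 58]}}

```text
time: 48.48
tool_pos: [0.554, -0.2241, 0.205]
tcp_rot: [0.069, 3.13, -0.007]
wrist_force: [1.0, 0.6, -0.8]
finger_gap: 0.0495
gripper_force: 0.0
```

```bash
python3 - <<'E'
from h import *
s,r=state()
move(box(.046,-.03,.10),down(YB))
E
```

```text
t 48.48 tcp [ 0.554  -0.2241  0.205 ] F [ 1.   0.6 -0.8] gap 0.0495 gf 0.0
[[-0.999, 0.044, 0.011], [0.044, 0.999, -0.005], [-0.011, -0.004, -1.0]]
move [-1.92, 6.8, 3.49] [-0.005, 0.011, -0.163]
```

Request:
{"name": "send_rows", "arguments": {"translation": [[-0.4, 1.5, 0], [-0.8, 3, 0], [-1.2, 4.5, 0], [-1.6, 6, 0], [-1.9, 6.8, 0.8], [-1.9, 6.8, 2.4], [-1.9, 6.8, 3.5], [-1.9, 6.8, 3.5]], "rot": [[0, 0, -0.04], [0, 0, -0.08], [0, 0, -0.12], [0, 0, -0.163], [0, 0.005, -0.163], [0, 0.005, -0.163], [0, 0.005, -0.163], [0, 0.005, -0.163]], "fingers": [58, 58, 58, 58, 58, 58, 58, 58], "grip_force": 25}}

```text
time: 49.48
tool_pos: [0.6148, -0.0223, 0.0922]
tcp_rot: [0.188, -3.126, 0.003]
wrist_force: [0.0, 0.4, 0.5]
finger_gap: 0.0496
gripper_force: 0.0
```

Request:
{"name": "send_rows", "arguments": {"translation": [[0, 0, 0.4], [0, 0, 0.7], [0, 0, 0.95], [0, 0, 1.1], [0, 0, 1.1], [0, 0, 1.1], [0, 0, 1.1], [0, 0, 1.1], [0, 0, 1.1]], "rot": [[0, 0, 0], [0, 0, 0], [0, 0, 0], [0, 0, 0], [0, 0, 0], [0, 0, 0], [0, 0, 0], [0, 0, 0], [0, 0, 0]], "fingers": [58, 58, 58, 58, 58, 30, 30, 30, 30]}}

```text
time: 50.6
tool_pos: [0.6178, -0.0222, 0.0625]
tcp_rot: [0.187, -3.134, 0.003]
wrist_force: [0.5, -0.7, 3.7]
finger_gap: 0.0334
gripper_force: 26.3
```

Request:
{"name": "send_rows", "arguments": {"translation": [[0, 0, 0], [0, 0, -0.5], [0, 0, -1.5], [0, 0, -2.8], [0, 0, -4], [0, 0, -4.6], [0.2, -1.5, -4.6], [0.6, -3, -4.6], [1.2, -4.5, -4.6], [1.8, -6, -4.6], [2, -7.5, -4.6], [2, -9, -4.6]], "rot": [[0, 0, 0], [0, 0, 0], [0, 0, 0], [0, 0, 0], [0, 0, 0], [0, 0, 0], [0, 0, 0], [0, 0, 0.04], [0, 0, 0.08], [0, 0, 0.12], [0, 0, 0.162], [0, 0, 0.162]], "fingers": [30, 30, 30, 30, 30, 30, 30, 30, 30, 30, 30, 30], "grip_force": 45}}

```text
time: 52.1
tool_pos: [0.5894, -0.2988, 0.2013]
tcp_rot: [-0.068, -3.137, 0.003]
wrist_force: [0.7, 0.3, -0.4]
finger_gap: 0.033
gripper_force: 45.2
```

```bash
python3 - <<'E'
from h import *
s,r=state(); print(ctrl.observe()['qpos'].round(2) if hasattr(ctrl.observe()['qpos'],'round') else '')
move(tray(.046,-.042,.038),down(YT))
E
```

```text
t 52.1 tcp [ 0.5894 -0.2988  0.2013] F [ 0.7  0.3 -0.4] gap 0.033 gf 45.2
[[-0.999, 0.043, -0.004], [0.043, 0.999, -0.002], [0.004, -0.002, -1.0]]
[ 0.52  0.8  -0.24  1.5   0.23  0.87  1.73]
move [1.46, -0.38, 5.45] [-0.002, -0.004, 0.002]
```

Request:
{"name": "send_rows", "arguments": {"translation": [[0.7, -0.2, 1.2], [1.46, -0.38, 2.6], [1.46, -0.38, 4], [1.46, -0.38, 4.9], [1.46, -0.38, 5.3], [1.46, -0.38, 5.45], [1.46, -0.38, 5.45], [1.46, -0.38, 5.5], [1.46, -0.38, 5.55], [1.46, -0.38, 5.55]], "rot": [[0, 0, 0], [0, 0, 0], [0, 0, 0], [0, 0, 0], [0, 0, 0], [0, 0, 0], [0, 0, 0], [0, 0, 0], [0, 0, 0], [0, 0, 0]], "fingers": [30, 30, 30, 30, 30, 30, 30, 30, 30, 30]}}

```text
time: 53.35
tool_pos: [0.5458, -0.3071, 0.0345]
tcp_rot: [-0.067, -3.138, 0.003]
wrist_force: [0.5, -0.0, -0.4]
finger_gap: 0.0331
gripper_force: 45.1
```

Request:
{"name": "send_rows", "arguments": {"translation": [[0, 0, 0.04], [0, 0, 0.07], [0, 0, 0.07]], "rot": [[0, 0, 0], [0, 0, 0], [0, 0, 0]], "fingers": [30, 30, 30]}}

```text
time: 53.72
tool_pos: [0.5457, -0.307, 0.0321]
tcp_rot: [-0.067, -3.138, 0.003]
wrist_force: [-0.0, -0.8, -0.3]
finger_gap: 0.033
gripper_force: 45.1
```

Request:
{"name": "send_rows", "arguments": {"translation": [[0, 0, 0.03], [0, 0, 0.06], [0, 0, 0.06]], "rot": [[0, 0, 0], [0, 0, 0], [0, 0, 0]], "fingers": [30, 30, 30]}}

```text
time: 54.1
tool_pos: [0.5458, -0.3071, 0.0315]
tcp_rot: [-0.067, -3.138, 0.004]
wrist_force: [-3.0, 1.0, 7.6]
finger_gap: 0.0332
gripper_force: 46.2
```

Request:
{"name": "send_rows", "arguments": {"translation": [[0, 0, -0.05], [0, 0, -0.05], [0, 0, -0.05], [0, 0, -0.05], [0, 0, -0.5], [0, 0, -2], [0, 0, -4], [0, 0, -6], [0.3, 1, -8], [0.3, 1, -8], [0.3, 1, -8]], "rot": [[0, 0, 0], [0, 0, 0], [0, 0, 0], [0, 0, 0], [0, 0, 0], [0, 0, 0], [0, 0, 0], [0, 0, 0], [0, 0, 0], [0, 0, 0], [0, 0, 0]], "fingers": [30, 52, 52, 52, 52, 52, 55, 58, 58, 58, 58]}}

```text
time: 55.48
tool_pos: [0.5384, -0.2763, 0.2711]
tcp_rot: [-0.066, -3.139, 0.004]
wrist_force: [0.1, 0.0, -0.4]
finger_gap: 0.0498
gripper_force: 0.0
```

```bash
python3 - <<'E'
from h import *
s,r=state()
p=snap('wrist','w15.png'); g=p['color'].astype(int)
print('R-B map of tray at z=.028')
for y in np.arange(-.085,.086,.0085):
    u=proj(p,[tray(x,y,.028) for x in np.arange(-.1,.105,.0065)]).astype(np.float32)
    v=cv2.remap(p['color'],u[None,:,0],u[None,:,1],1)[0].astype(int); print('%4d'%round(y*1000),' '.join('%3d/%2d'%(k[1],k[2]-k[0]) for k in v))
for n in ['wrist','side','scene']:
    q=snap(n)
    for t in ['mailer0_mid','lever_grip','lid_grip']: print(n,t,[(round(d['p'],2),np.round(d['position'],3).tolist()) for d in optics.look_for(q,t)][:4])
E
```

```text
t 55.48 tcp [ 0.5384 -0.2763  0.2711] F [ 0.1  0.  -0.4] gap 0.0498 gf 0.0
[[-0.999, 0.042, -0.002], [0.042, 0.999, -0.003], [0.002, -0.003, -1.0]]
R-B map of tray at z=.028
 -85 141/10 128/10 139/ 9 121/ 8 108/10 124/ 9 136/ 9 132/ 9 129/10 125/ 7 126/ 8 103/ 7 120/ 7 130/ 9 129/10 123/ 9 111/ 7 101/ 6 118/ 9 124/10 113/ 9 122/ 9  98/ 8 109/ 8 116/ 7 111/10 113/ 9 116/ 9 101/ 8 104/ 6 105/ 5 175/18
 -77 145/ 9 188/13 188/12 188/11 189/12 188/11 186/12 189/12 187/11 186/12 186/12 184/12 185/13 184/14 182/12 179/10 181/11 181/12 179/13 179/11 180/11 180/11 177/12 180/12 179/12 178/11 174/10 177/12 174/11 173/10  77/ 7 179/16
 -68 145/10 192/13 192/13 192/12 189/12 190/13 190/11 189/13 189/11 189/12 187/11 186/10 185/13 182/12 181/11 179/13 179/12 180/12 178/11 178/11 180/10 175/12  98/ 7  98/ 7  97/ 9  95/ 8 172/11 172/10 172/11 173/12  78/ 5 178/15
 -60 143/10 192/12 193/12 192/11 193/10 191/12 191/11 191/10 189/11 187/12 187/12 186/12 185/12 184/12 184/11 180/11 183/13 179/13 181/10 181/14 180/11 178/11  97/ 4 100/ 6 100/ 5 104/ 9 177/12 176/10 176/12 178/10  74/ 6 167/17
 -51 129/ 
[... 3685 characters left out ...]
9 181/11 186/ 9 183/11 178/12 186/ 9 178/12 182/10 184/11 179/10 182/12 180/ 9 181/10 181/10 180/10 181/12 164/ 9 180/11 173/10 180/ 9 172/11 177/11 171/11 175/10 170/ 9 171/11 164/ 9 172/12 164/15
wrist mailer0_mid []
wrist lever_grip []
wrist lid_grip []
side mailer0_mid [(0.69, [0.519, 0.231, 0.021])]
side lever_grip [(0.86, [0.275, 0.303, 0.012]), (0.72, [0.406, 0.532, 0.018]), (0.69, [0.506, 0.356, 0.017]), (0.36, [0.444, 0.28, 0.002])]
side lid_grip []
scene mailer0_mid [(0.35, [0.545, 0.225, 0.02])]
scene lever_grip [(0.94, [0.427, 0.542, 0.015]), (0.72, [0.518, 0.358, 0.015]), (0.58, [0.283, 0.306, 0.015])]
scene lid_grip [(0.96, [0.539, 0.232, 0.017]), (0.48, [0.699, 0.017, 0.093])]
```

The pixel map shows three mailers lying flat in the tray and not overlapping. One was nudged about 2 cm but is still in bounds. The fourth place was probed empty, and the lid and lever are on the mat, so I'm handing in.

```bash
python3 -c "
from workcell import job
print(job.sign_off())"
```

```text
the job is handed in; nothing more can be done
None
```

I handed the job in at about 56 s of the 210 s allowed; sign-off gave no result, so I don't know how it was judged. The box was vented and the lid popped. The three mailers I found by touch are in the tray, and the lid and lever are on the mat. I had used up my 14 picture views and a grey surface hid the inside of the box, so the (-48,-30) place being empty rests on one touch probe, and final positions were checked only from camera numbers.

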